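Tip a rubber heel over against the cutting board's edge

TASK

On the cobbler's bench a rubber heel lies tread up in front of the white cutting board; it has to lie on the board tread down, so that its plain gluing face is up for the cement, like its mate that is there already. With the fingers only, push its straight edge up against the board's near edge and go on until it tips up and falls over onto the board, then push it on until all of it lies flat on the board. Do not pick it up or carry it, and leave its mate, the cement tin, the tools and the other things where they are.

Things in the scene. Friction and masses are not known exactly. Their poses are not given: they have to be found in the camera images.
- heel: Heel to turn over: rigid D-shaped brown rubber, 70 mm long (x), 66 wide (y), 12 thick, about 60 g (varies). Upright sides; straight edge at own x = +35 mm, round end (radius 33) at x = -35. Origin: centre of the plain gluing face; +z points to the tread (cross bars, nail washers). Starts flat on the bench, tread up, straight edge facing the board (within 20 degrees), 10 to 65 mm short of it.
- heel_corner_a (a point): corner of the heel at one end of its straight edge, on the gluing face: heel frame (+35, +33, 0) mm
- heel_corner_b (a point): the other corner of the straight edge, on the gluing face: heel frame (+35, -33, 0) mm
- heel_back (a point): Crown of the heel's round end, on the gluing face: heel frame (-35, 0, 0) mm. Fingers, heel, bench and board have ordinary friction on one another (coefficient 0.5 or more; varies).
- board: White polyethylene cutting board on the bench, fixed: 170 mm (own x) by 400 mm (own y), 8 mm thick, so its near edge is a square step 8 mm high, lower than the heel is thick. Origin: centre of its underside, at bench height; own +x points away from the robot (turned up to 16 degrees); near edge at own x = -85 mm.
- board_near_edge (a point): middle of the board's near upper edge: board frame (-85, 0, 8) mm; the edge runs along the board's y for 200 mm either way
- mate: The other heel of the pair, of the same shape and size, lying on the board gluing face up, near one end of the board. Loose. Origin: centre of its underside (tread); not to be moved.
- cement: Tin of cement standing on the board near the other end: grey cylinder, diameter 75 mm, 54 mm high over its black cap. Loose. Origin: centre of its underside; not to be moved.
- hammer: Shoemaker's hammer lying on the bench to the left of the heel, about 215 mm long and 44 mm high, wooden handle along own x, steel head at own x = +65 mm, reaching from own y = -55 to +55 mm. Origin on the bench under it; not to be moved.
- rasp: Flat rasp with a wooden handle lying on the bench by the right-hand end of the board, 265 mm long along own x, 26 mm wide, 23 mm high. Origin on the bench under it; not to be moved.
- tacks: Low open tin of tacks, diameter 72 mm, 24 mm high, on the bench at the right. Origin: centre of its underside; not to be moved.
- polish: Round flat polish tin, diameter 87 mm, 24 mm high, on the bench at the left. Origin: centre of its underside; not to be moved.

How it is judged:
On the way:
1. the heel stands up on its straight edge at the board's near edge (angle between heel's own z axis and vertical between 1.1 and 2.1 rad and x of heel_corner_a in the frame of board between -0.115 and -0.055 m and x of heel_corner_b in the frame of board between -0.115 and -0.055 m and height (world z) of each of heel_corner_a, heel_corner_b below 0.03 m).
At the end, for the whole second after the job is handed in: The heel lies at rest, flat on the board (within about 5 degrees) with its tread down and its gluing face up, and no part of it hangs over the board's edges (angle between heel's own z axis and vertical above 3.05 rad and height (world z) of heel between 0.0175 and 0.0225 m and x of heel_corner_a in the frame of board between -0.085 and 0.085 m and x of heel_corner_b in the frame of board between -0.085 and 0.085 m and x of heel_back in the frame of board between -0.085 and 0.085 m and y of heel in the frame of board between -0.15 and 0.15 m and linear speed of heel below 0.01 m/s); the robot touches nothing.
It fails at once if the heel is lifted or carried (clear of the bench while still tread up, or all of it more than 15 mm above the board) ((angle between heel's own z axis and vertical below 0.6 rad and height (world z) of each of heel_corner_a, heel_corner_b, heel_back above 0.013 m) or height (world z) of each of heel_corner_a, heel_corner_b, heel_back above 0.035 m).
It fails at once if the arm or the gripper's body, not the fingers, pushes the heel (contact force between the arm and heel above 2 N).
It fails at once if the mate heel or the cement tin is moved more than 15 mm (distance of any of mate, cement from where it was at the start of the episode above 0.015 m).
It fails at once if the hammer or the rasp is moved more than 15 mm (distance of any of hammer, rasp from where it was at the start of the episode above 0.015 m).
It fails at once if the tack tin or the polish tin is moved more than 15 mm (distance of any of tacks, polish from where it was at the start of the episode above 0.015 m).
It also fails if it takes over 72 s, if anything falls off the work surface, if the arm or the gripper's body presses on something with over 40 N, if the wrist force passes 120 N, or if a joint passes its speed limit or range.

ROBOT

A 7-joint arm with a two-finger parallel gripper is mounted at the origin on the work surface. World frame = base frame: x ahead of the robot, y to its left, z up, the work surface at z = 0. Lengths are in m, angles in rad, forces in N, time in s.
With the tool pointing down it reaches from about 0.425 to 1.025 m from the base axis. Payload 9.4 kg.
Tool frame: the origin (TCP) lies at the very end of the fingers, on their centre line; the grasp point (between the pads) lies 19 mm behind it; x points along the fingers, y is the direction in which the jaws open and shut, and the axes are right-handed (so a half turn about x gives the same grasp; the last joint's range is limited). The gripper opens to 93 mm and grips with 3 to 60 N. Pads are 15 mm wide; open, the fingers measure 128 mm over their backs; the gripper's body (75 mm by 188 mm) begins 65 mm behind the grasp point.
Start: joints at [-1.416, 0.599, -0.003, 1.599, 0.002, 0.943, -0.08], TCP at [0.167, 0.706, 0.185] pointing down, gripper open.
Joint ranges: [-2.57, 2.57], [-0.35, 1.97], [-1.29, 1.29], [0.11, 2.56], [-1.05, 4.19], [0.11, 1.86], [-2.63, 2.63]. Speed limits (rad/s): [2.22, 2.22, 3.01, 3.01, 3.14, 3.14, 3.14].

INTERFACE

Orientations are given as a unit quaternion [w, x, y, z].
In Python, from workcell import robot, get_image, get_calibration, job gives the robot as it stands.
- The arm moves only by the tool jog_arm, never from a script. Its argument "commands" is a list of rows, each a list of 7 numbers: the shift along the world's x, y, z in mm, then the turn, a rotation vector about the world's x, y, z in degrees, then the opening, from 0 (shut) to 1 (fully open). A call has 1 to 5 rows; each row is the pose to reach, as a shift and turn from the pose measured when the call began; what a row does not reach only later rows make up. A row lasts 1/8 s, in which the tool goes at most 62.5 mm and 10.7 degrees, less where a joint would pass 70% of its speed; a pose out of reach is approached as far as the arm can. A call with a gripper value outside its range is refused whole. The fingers move at their own pace and stop on an object; "newtons" is the grip in N (left out, the last holds). Time passes only in rows, so rows that repeat a pose let the fingers close. It gives the time, the measured TCP pose, the force and the opening at its end, in the units of the state.
- robot.state(): the state, without advancing time (a new reading comes with each control period).
- get_image(name): name is "scene" or "top" or "wrist"; returns the picture (384x512x3 uint8, blue, green, red); there is no depth.
- get_calibration(name): a dict with "camera_matrix" (3x3 intrinsics, pixels), "extrinsics" (4x4, takes a point from camera to world coordinates). Camera axes: x right, y down, z forward; pixel columns grow to the right and rows downward; lengths in m; the calibration is good to about 2 mm. A picture is of the moment at which its call begins: read the wrist's pose just before it. get_calibration takes no time and is no camera call; for the wrist camera it gives the pose at the moment of the call.
- job.sign_off(): hands the job in, once; it reports no verdict.
The state is a dict: "time": time; "joints": joint angles; "dq": joint speeds; "joint_torque": joint torques, N m; "tool_pos": TCP position; "tcp_rot": TCP orientation; "ft_force": force on the tool from outside, world axes, zero at the start; "torque": the same for the moment, N m; "opening": finger opening in m.
Only numpy, scipy, OpenCV 4.12 (cv2) and the standard library are available. Lean on these libraries where they do the work, as an engineer would, in place of code of your own. Each camera call takes 0.05 s, during which the arm holds its last target.

## Working session

There is one attempt and no reset: what is moved stays moved. The work goes in short steps, Python scripts to look and compute and a tool call to move; the robot and the scene stay as the last step left them, time stands still between calls to the robot, and variables do not carry over. Pictures are saved under pics/ and viewed, and the job is handed in when it is done.

Besides the shell and the picture viewer there is one more tool, called after ">>>" as name(argument=value, ...) on one line, values as JSON. jog_arm: Moves the arm, as the interface text tells. Its arguments: {"type":"object","properties":{"commands":{"type":"array","items":{"type":"array","items":{"type":"number"}}},"newtons":{"type":"number"}},"required":["commands"]}

```bash
mkdir -p pics; ls; python3 - <<'E'
from workcell import robot,get_image,get_calibration,job
import cv2
s=robot.state();print(s)
for n in("scene","top","wrist"):
    c=get_calibration(n);print(n,c)
    cv2.imwrite(f"pics/{n}0.png",get_image(n))
E
```

```text
pics
{'time': 0.0, 'joints': array([-1.41569838,  0.60013515, -0.00255142,  1.60013919,  0.00179851,
        0.94290483, -0.07980442]), 'dq': array([-0.00204897, -0.0005424 ,  0.00096647,  0.00093326,  0.0001512 ,
       -0.00103654, -0.00014392]), 'joint_torque': array([-7.49106130e-05, -7.65073085e+01,  1.49725355e+00, -2.52358782e+01,
       -5.24782017e-02,  1.68855482e-02,  1.53055012e-04]), 'tool_pos': array([0.16644343, 0.70506813, 0.18454933]), 'tcp_rot': array([ 0.70234955,  0.0811886 ,  0.70238084, -0.08230842]), 'ft_force': array([-0.28129066,  0.08240327,  0.51560846]), 'torque': array([-0.00896709, -0.01544534, -0.00933962]), 'opening': 0.09287035059751823}
scene {'camera_matrix': array([[489.70765669,   0.        , 260.29876002],
       [  0.        , 489.70765669, 188.49604772],
       [  0.        ,   0.        ,   1.        ]]), 'extrinsics': array([[ 0.68771016,  0.55960288, -0.46249255,  1.38973225],
       [ 0.72588192, -0.54077778,  0.4250351 , -0.72321356],
       [-0.01225483, -0.62801594, -0.77810398,  1.44798721],
       [ 0.        ,  0.        ,  0.        
[... 193 characters left out ...]
, 'extrinsics': array([[-0.01199528, -0.99430476,  0.10589693,  0.40228966],
       [-0.99990181,  0.01116018, -0.00847513,  0.03815677],
       [ 0.00724503, -0.10598819, -0.99434099,  1.41167591],
       [ 0.        ,  0.        ,  0.        ,  1.        ]])}
wrist {'camera_matrix': array([[280.82130268,   0.        , 252.98796135],
       [  0.        , 280.82130268, 190.23746048],
       [  0.        ,   0.        ,   1.        ]]), 'extrinsics': array([[ 0.22971033,  0.93193937,  0.28057474,  0.08689518],
       [ 0.97325737, -0.21942288, -0.06799776,  0.72304045],
       [-0.00180528,  0.28869122, -0.95742056,  0.38336819],
       [ 0.        ,  0.        ,  0.        ,  1.        ]])}
```

View pics/top0.png

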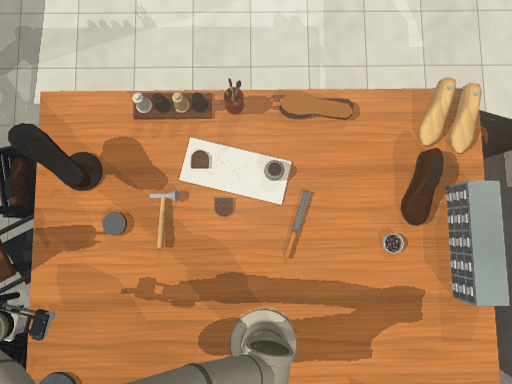

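View pics/scene0.png

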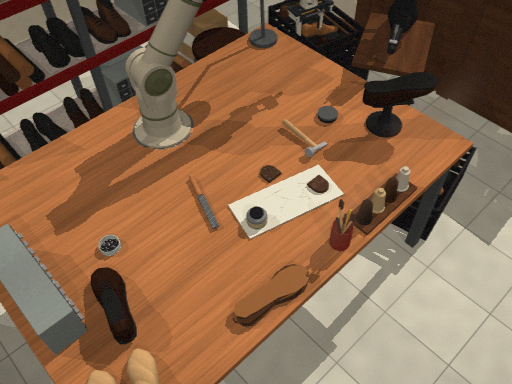

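```bash
cat > h.py <<'E'
import numpy as np,cv2
from workcell import robot,get_image,get_calibration,job
def ray(cal,uv,z):
    K=cal["camera_matrix"];T=cal["extrinsics"]
    uv=np.atleast_2d(uv).astype(float)
    d=np.c_[uv,np.ones(len(uv))]@np.linalg.inv(K).T@T[:3,:3].T
    o=T[:3,3]; return o+d*((z-o[2])/d[:,2])[:,None]
def proj(cal,P):
    T=np.linalg.inv(cal["extrinsics"]);p=np.atleast_2d(P)@T[:3,:3].T+T[:3,3]
    q=p@cal["camera_matrix"].T; return q[:,:2]/q[:,2:]
E
python3 - <<'E'
from h import *
t=cv2.imread("pics/top0.png");s=cv2.imread("pics/scene0.png")
cv2.imwrite("pics/topc.png",cv2.resize(t[130:260,140:320],None,fx=4.4,fy=4.4,interpolation=cv2.INTER_CUBIC))
cv2.imwrite("pics/scenec.png",cv2.resize(s[110:245,180:360],None,fx=4.4,fy=4.4,interpolation=cv2.INTER_CUBIC))
for n,im,roi in(("top",t,(175,130,300,210)),("scene",s,(220,150,350,245))):
    c=get_calibration(n)
    hsv=cv2.cvtColor(im,cv2.COLOR_BGR2HSV)
    m=((hsv[...,1]<60)&(hsv[...,2]>150)).astype(np.uint8)*255
    k=np.zeros_like(m);x0,y0,x1,y1=roi;k[y0:y1,x0:x1]=m[y0:y1,x0:x1]
    cs,_=cv2.findContours(k,cv2.RETR_EXTERNAL,cv2.CHAIN_APPROX_NONE)
    b=max(cs,key=cv2.contourArea)
    W=ray(c,b[:,0],0.008)[:,:2]
    r=cv2.minAreaRect((W*1000).astype(np.float32));print(n,r);print(cv2.boxPoints(r).round(1))
E
```

```text
top ((637.0318603515625, 96.1384048461914), (398.7876892089844, 170.24403381347656), 75.6844711303711)
[[ 505.3  -76. ]
 [ 670.2 -118.1]
 [ 768.8  268.3]
 [ 603.9  310.4]]
scene ((637.5444946289062, 96.63558959960938), (399.5107116699219, 171.2803192138672), 75.7861328125)
[[ 505.5  -76. ]
 [ 671.5 -118. ]
 [ 769.6  269.2]
 [ 603.6  311.3]]
```

View pics/topc.png

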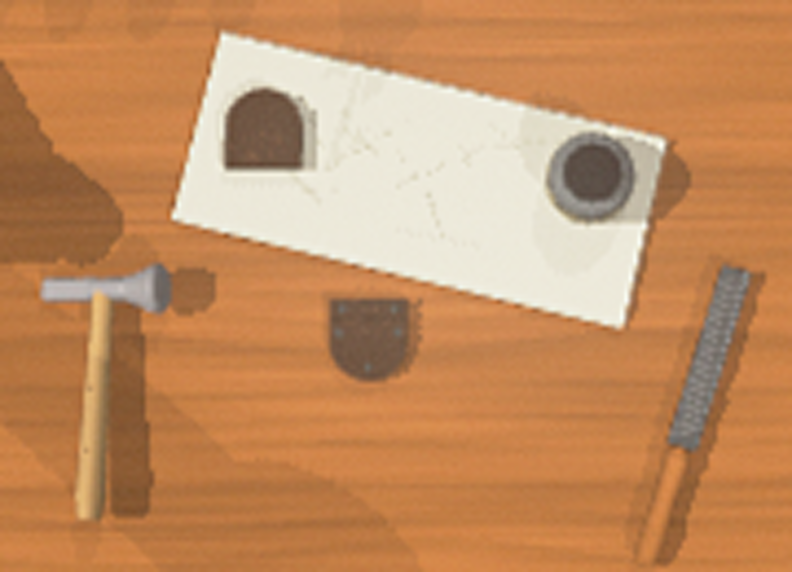

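View pics/scenec.png

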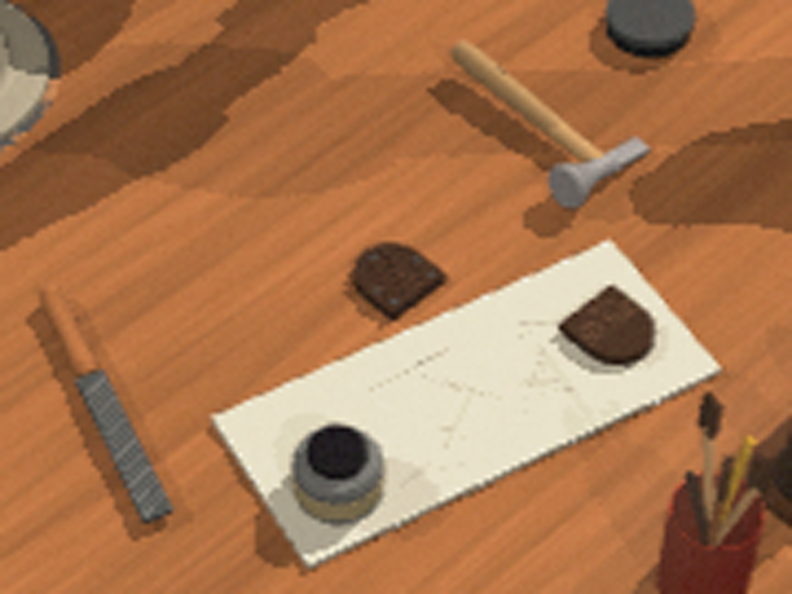

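```bash
python3 - <<'E'
from h import *
for n,roi in(("top",(205,188,240,222)),("scene",(250,155,290,187))):
    im=cv2.imread(f"pics/{n}0.png");c=get_calibration(n)
    hsv=cv2.cvtColor(im,cv2.COLOR_BGR2HSV);x0,y0,x1,y1=roi
    m=((hsv[...,2]<115)).astype(np.uint8)*255
    k=np.zeros_like(m);k[y0:y1,x0:x1]=m[y0:y1,x0:x1]
    cs,_=cv2.findContours(k,cv2.RETR_EXTERNAL,cv2.CHAIN_APPROX_NONE)
    b=max(cs,key=cv2.contourArea)
    print(n,hsv[(y0+y1)//2,x0:x1,2])
    W=ray(c,b[:,0],0.012)[:,:2]*1000
    r=cv2.minAreaRect(W.astype(np.float32));print(r);print(cv2.boxPoints(r).round(1))
    print((W.min(0)),W.max(0))
C=np.array([637.3,96.4]);a=np.radians(-14.27);ex=np.array([np.cos(a),np.sin(a)]);ey=np.array([-ex[1],ex[0]])
# red-free corner estimates from crop picture (top), z=.012
c=get_calibration("top")
P=np.array([[330,298],[408,298],[369,380]])/4.4+[140,130]-[.4,.4]
W=ray(c,P,.012)[:,:2]*1000;print(W.round(1));print(np.c_[(W-C)@ex,(W-C)@ey].round(1))
print("mate,cement",[( (ray(c,np.array([p])/4.4+[140,130],z)[0,:2]*1000-C)@np.c_[ex,ey]).round(0) for p,z in(((264,130),.02),((597,172),.06))])
E
```

```text
top [206 209 208 213 209 211 211 212 199 172 127 115 118 116 115 120 121 124
 125 116 122 120 114 121 117 115 126 128 160 160 196 210 212 212 210]
((484.3423767089844, 144.32252502441406), (36.72740936279297, 48.20915222167969), 4.55325174331665)
[[464.1 166.9]
 [468.  118.8]
 [504.6 121.8]
 [500.7 169.8]]
[466.6907207 119.6171241] [504.14401766 168.32260594]
scene [201 199 194 193 188 185 184 182 186 171  95  76  78  67  68  75  77  67
  76  79  81  79  76  74  65  69  79  76  77  78 148 200 193 192 191 191
 185 187 191 195]
((501.9483947753906, 138.732666015625), (73.38631439208984, 72.27534484863281), 0.7356888055801392)
[[464.8 174.4]
 [465.7 102.1]
 [539.1 103.1]
 [538.2 175.3]]
[465.19745316 102.80329365] [538.80248824 174.98437956]
[[533.6 173.5]
 [532.9 106.8]
 [463.2 140.4]]
[[-119.5   49.2]
 [-103.8  -15.6]
 [-179.6   -0.3]]
mate,cement [array([  6., 137.]), array([  31., -149.])]
```

```bash
python3 - <<'E'
from h import *
from scipy.spatial.transform import Rotation as R
s=robot.state();q=s["tcp_rot"];r=R.from_quat(q[[1,2,3,0]]);print(r.as_matrix().round(3))
a=np.radians(-14.27);ex=np.array([np.cos(a),np.sin(a),0]);ey=np.array([-ex[1],ex[0],0])
for sg in(1,-1):
    x=np.array([0,0,-1]);y=sg*ey;z=np.cross(x,y)
    t=R.from_matrix(np.c_[x,y,z]);print(sg,np.degrees((t*r.inv()).as_rotvec()).round(1), s["joints"][6])
E
```

```text
[[-0.     0.23   0.973]
 [-0.001  0.973 -0.23 ]
 [-1.    -0.001  0.   ]]
1 [ 0.1 -0.  -1. ] -0.07980875518350522
-1 [0.00e+00 1.00e-01 1.79e+02] -0.07980875518350522
```

>>> jog_arm(commands=[[25, -50, 0, 0, 0, -1, 0.32], [50, -100, 0, 0, 0, -1, 0.32], [75, -150, 0, 0, 0, -1, 0.32], [100, -200, 0, 0, 0, -1, 0.32], [125, -250, 0, 0, 0, -1, 0.32]])

```text
time: 0.78
tool_pos: [0.2921, 0.4534, 0.1847]
tcp_rot: [0.702, 0.087, 0.702, -0.088]
ft_force: [-0.3, 0.5, -0.2]
opening: 0.0472
```

>>> jog_arm(commands=[[25, -50, 0, 0, 0, 0, 0.32], [50, -100, 0, 0, 0, 0, 0.32], [75, -150, 0, 0, 0, 0, 0.32], [100, -200, 0, 0, 0, 0, 0.32], [125, -250, 0, 0, 0, 0, 0.32]])

```text
time: 1.4
tool_pos: [0.4177, 0.2018, 0.1848]
tcp_rot: [0.702, 0.087, 0.701, -0.088]
ft_force: [0.8, -0.2, 0.0]
opening: 0.0297
```

>>> jog_arm(commands=[[10, -20, 0, 0, 0, 0, 0.32], [20, -46, 0, 0, 0, 0, 0.32], [20, -46, -60, 0, 0, 0, 0.32], [20, -46, -110, 0, 0, 0, 0.32], [20, -46, -130, 0, 0, 0, 0.32]])

```text
time: 2.02
tool_pos: [0.4366, 0.1552, 0.0525]
tcp_rot: [0.701, 0.087, 0.702, -0.089]
ft_force: [0.8, 0.3, 0.8]
opening: 0.0296
```

```bash
cat > look.py <<'E'
from h import *
import sys
n=sys.argv[1]
print(robot.state()["tool_pos"].round(4),robot.state()["ft_force"].round(1),robot.state()["time"])
a=get_image("top")[130:230,170:300];b=get_image("scene")[110:230,220:350]
w=get_image("wrist")
f=lambda i:cv2.resize(i,(400,int(400*i.shape[0]/i.shape[1])),interpolation=cv2.INTER_CUBIC)
a,b=f(a),f(b);H=max(a.shape[0],b.shape[0])
pad=lambda i:np.vstack([i,np.zeros((H-i.shape[0],400,3),np.uint8)])
cv2.imwrite(f"pics/{n}.png",np.hstack([pad(a),pad(b)]));cv2.imwrite(f"pics/{n}w.png",w)
E
python3 look.py a1
```

```text
[0.4366 0.1552 0.0525] [0.8 0.3 0.8] 2.025
```

View pics/a1.png

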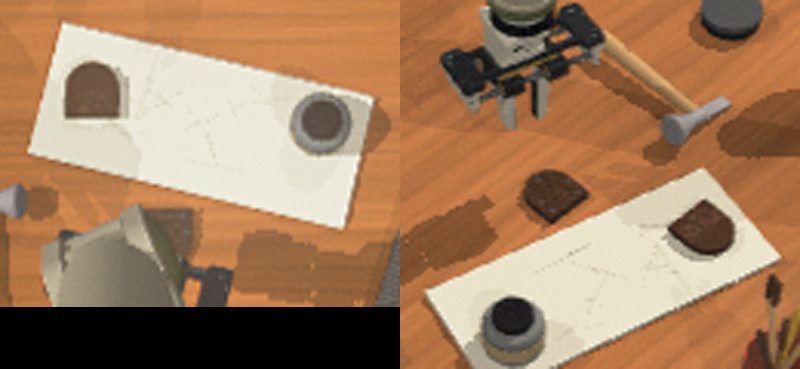

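View pics/a1w.png

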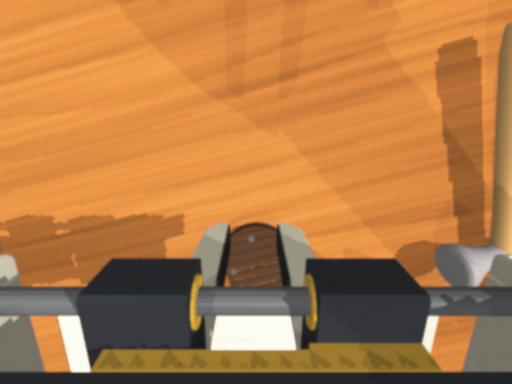

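>>> jog_arm(commands=[[0, 0, -30, 0, 0, 0, 0.32], [0, 0, -46, 0, 0, 0, 0.32], [0, 0, -48, 0, 0, 0, 0.32], [0, 0, -48, 0, 0, 0, 0.32]])

```text
time: 2.68
tool_pos: [0.4377, 0.1558, 0.0071]
tcp_rot: [0.701, 0.087, 0.702, -0.088]
ft_force: [0.0, 0.3, -0.0]
opening: 0.0295
```

>>> jog_arm(commands=[[6, -1.5, -3, 0, 0, 0, 0.32], [12, -3, -3, 0, 0, 0, 0.32], [18, -4.5, -3, 0, 0, 0, 0.32], [24, -6, -3, 0, 0, 0, 0.32], [29, -7.5, -3, 0, 0, 0, 0.32]])

```text
time: 3.3
tool_pos: [0.4672, 0.1481, 0.0041]
tcp_rot: [0.701, 0.087, 0.702, -0.089]
ft_force: [-0.2, -0.1, 1.8]
opening: 0.0298
```

>>> jog_arm(commands=[[4, -1, 0, 0, 0, 0, 0.32], [8, -2, 0, 0, 0, 0, 0.32], [12, -3, 0, 0, 0, 0, 0.32], [12, -3, 0, 0, 0, 0, 0.32]])

```text
time: 3.8
tool_pos: [0.4795, 0.145, 0.0041]
tcp_rot: [0.702, 0.087, 0.702, -0.089]
ft_force: [0.1, 0.6, -0.5]
opening: 0.0297
```

```bash
python3 look.py a2
```

```text
[0.4795 0.145  0.0041] [ 0.1  0.6 -0.5] 3.8
```

View pics/a2.png

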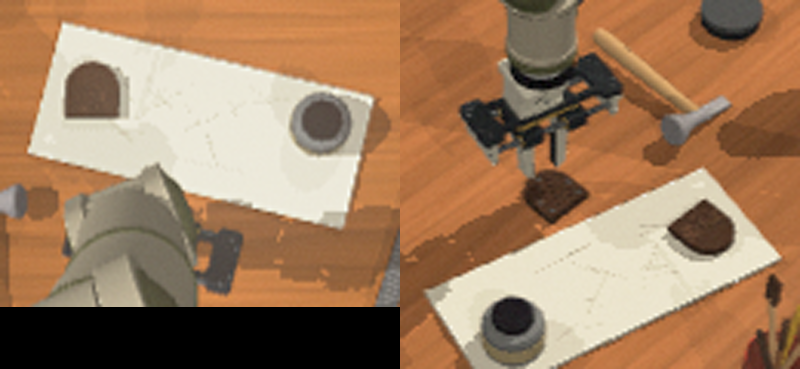

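View pics/a2w.png

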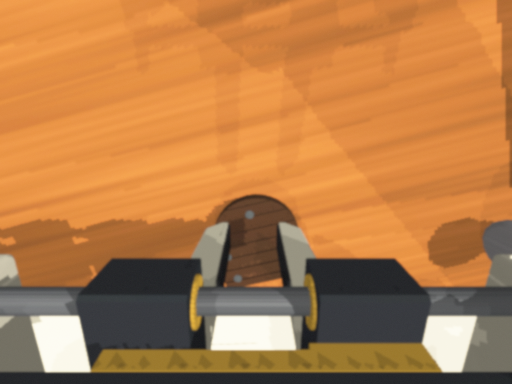

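```bash
python3 - <<'E'
from h import *
p=robot.state()["tool_pos"]
for n in("wrist","scene","top"):
    c=get_calibration(n);print(n,proj(c,[p,[.463,.140,.012],[.5,.14,.012]]).round(1))
s=get_image("scene");cv2.imwrite("pics/z.png",cv2.resize(s[140:190,240:310],None,fx=10,fy=10,interpolation=cv2.INTER_CUBIC))
print(robot.state()["joints"])
E
```

```text
wrist [[254.6 217.4]
 [242.3 203.2]
 [254.9 248. ]]
scene [[265.8 170. ]
 [262.1 167.1]
 [268.6 172.3]]
top [[222.4 211.9]
 [223.6 216. ]
 [223.5 206.1]]
[-0.41852171  0.63634325  0.0145935   2.24677302 -0.02929193  0.26015806
  0.94310192]
```

View pics/z.png

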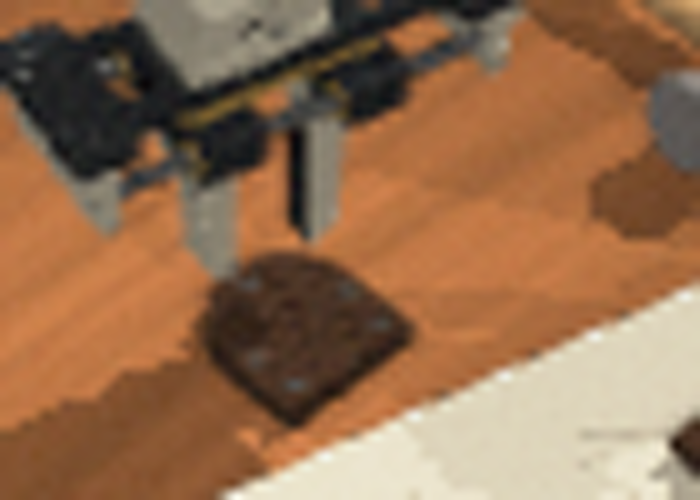

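```bash
python3 - <<'E'
from h import *
c=get_calibration("scene")
print("tips", [ray(c,[[262.5,167.5],[271.5,164]],z).round(3).tolist() for z in(0,.004,.012,.03,.05)])
im=get_image("scene");hsv=cv2.cvtColor(im,cv2.COLOR_BGR2HSV)
x0,y0,x1,y1=255,164,290,187
m=(hsv[...,2]<115).astype(np.uint8);k=np.zeros_like(m);k[y0:y1,x0:x1]=m[y0:y1,x0:x1]
cs,_=cv2.findContours(k,cv2.RETR_EXTERNAL,cv2.CHAIN_APPROX_NONE);b=max(cs,key=cv2.contourArea)
W=ray(c,b[:,0],.012)[:,:2]*1000;print(cv2.minAreaRect(W.astype(np.float32)),W.min(0),W.max(0))
w=get_calibration("wrist");print(w["extrinsics"].round(3))
T=w["extrinsics"].copy();print(ray(w,[[255,195],[218,225],[292,225]],.012).round(3))
T[:3,3]+=np.array([.4366,.1552,.0525])-robot.state()["tool_pos"]
print(ray(dict(camera_matrix=w["camera_matrix"],extrinsics=T),[[255,223]],.012).round(3))
E
```

```text
tips [[[0.458, 0.147, 0.0], [0.469, 0.185, 0.0]], [[0.461, 0.145, 0.004], [0.472, 0.183, 0.004]], [[0.466, 0.14, 0.012], [0.477, 0.178, 0.012]], [[0.477, 0.129, 0.03], [0.488, 0.167, 0.03]], [[0.49, 0.117, 0.05], [0.501, 0.154, 0.05]]]
((500.0917663574219, 138.24569702148438), (77.10832977294922, 71.35706329345703), 0.7483221888542175) [461.42524973 102.80329365] [538.80248824 174.14767666]
[[ 0.247  0.928  0.279  0.4  ]
 [ 0.969 -0.236 -0.073  0.164]
 [-0.002  0.288 -0.958  0.203]
 [ 0.     0.     0.     1.   ]]
[[0.459 0.15  0.012]
 [0.475 0.118 0.012]
 [0.488 0.171 0.012]]
[[0.458 0.15  0.012]]
```

>>> jog_arm(commands=[[-20, 5, 4, 0, 0, 0, 0.32], [-43, 11, 4, 0, 0, 0, 0.32], [-43, 11, 4, 0, 0, 0, 0.32], [-43, 11, 0, 0, 0, 0, 0.32]])

```text
time: 4.55
tool_pos: [0.4371, 0.1563, 0.0042]
tcp_rot: [0.702, 0.087, 0.701, -0.088]
ft_force: [-1.0, 0.9, -0.1]
opening: 0.0296
```

```bash
python3 look.py a3; python3 - <<'E'
from h import *
s=get_image("scene");cv2.imwrite("pics/z2.png",cv2.resize(s[130:190,230:310],None,fx=9,fy=9,interpolation=cv2.INTER_CUBIC))
E
```

```text
[0.4371 0.1563 0.0042] [-1.   0.9 -0.1] 4.55
```

View pics/z2.png

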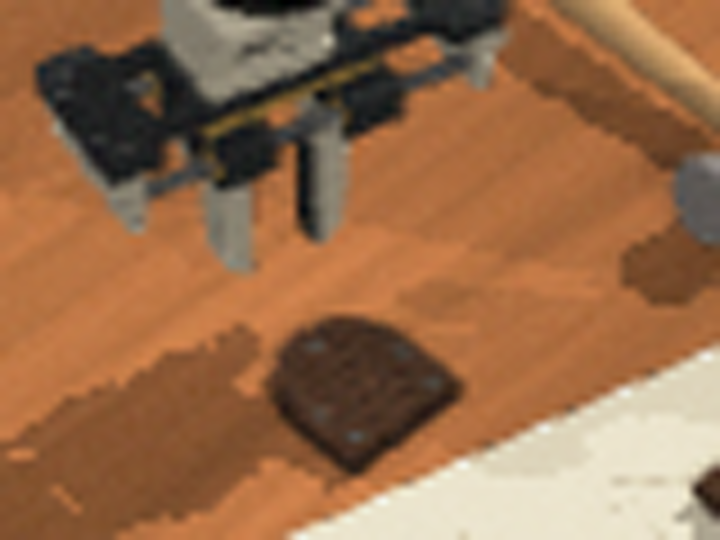

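View pics/a3w.png

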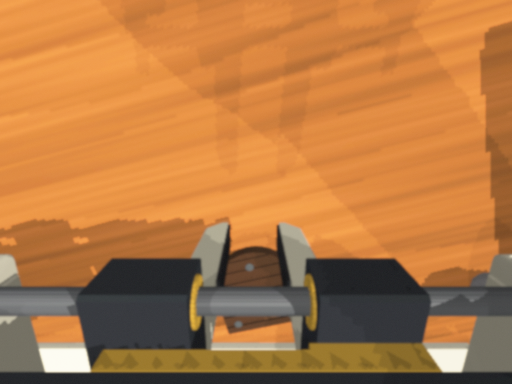

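```bash
python3 - <<'E'
from h import *
c=get_calibration("scene")
for z in(0,.01,.02,.025,.03,.04):print(z,ray(c,[[261,158.1]],z)[0,:2].round(4))
print(proj(c,[[.4371,.1563,.004],[.4371,.1563,.027]]))
E
```

```text
0 [0.4176 0.1772]
0.01 [0.4243 0.171 ]
0.02 [0.431  0.1648]
0.025 [0.4344 0.1617]
0.03 [0.4377 0.1586]
0.04 [0.4444 0.1524]
[[260.54738965 162.7545287 ]
 [260.47781985 158.8306419 ]]
```

>>> jog_arm(commands=[[0, 0, -6, 0, 0, 0, 0.32], [0, 0, -12, 0, 0, 0, 0.32], [0, 0, -12, 0, 0, 0, 0.32]])

```text
time: 5.12
tool_pos: [0.4364, 0.1557, -0.0088]
tcp_rot: [0.701, 0.087, 0.702, -0.089]
ft_force: [-0.6, -0.2, -0.5]
opening: 0.0297
```

>>> jog_arm(commands=[[0, 0, -2, 0, 0, 0, 0.32], [0, 0, -4, 0, 0, 0, 0.32], [0, 0, -4, 0, 0, 0, 0.32]])

```text
time: 5.5
tool_pos: [0.4363, 0.1557, -0.0129]
tcp_rot: [0.701, 0.087, 0.702, -0.089]
ft_force: [-1.2, 0.7, -0.3]
opening: 0.0301
```

>>> jog_arm(commands=[[0, 0, -1, 0, 0, 0, 0.32], [0, 0, -2, 0, 0, 0, 0.32], [0, 0, -2, 0, 0, 0, 0.32]])

```text
time: 5.88
tool_pos: [0.4363, 0.1557, -0.0149]
tcp_rot: [0.701, 0.087, 0.702, -0.089]
ft_force: [-0.0, -0.0, 0.4]
opening: 0.0297
```

>>> jog_arm(commands=[[0, 0, -1, 0, 0, 0, 0.32], [0, 0, -2, 0, 0, 0, 0.32], [0, 0, -2, 0, 0, 0, 0.32]])

```text
time: 6.25
tool_pos: [0.4362, 0.1557, -0.017]
tcp_rot: [0.701, 0.087, 0.702, -0.089]
ft_force: [-0.0, 0.4, 0.4]
opening: 0.0301
```

```bash
python3 look.py a4; python3 - <<'E'
from h import *
s=get_image("scene");cv2.imwrite("pics/z3.png",cv2.resize(s[130:190,230:310],None,fx=9,fy=9,interpolation=cv2.INTER_CUBIC))
E
```

```text
[ 0.4362  0.1557 -0.017 ] [-0.   0.4  0.4] 6.25
```

View pics/z3.png

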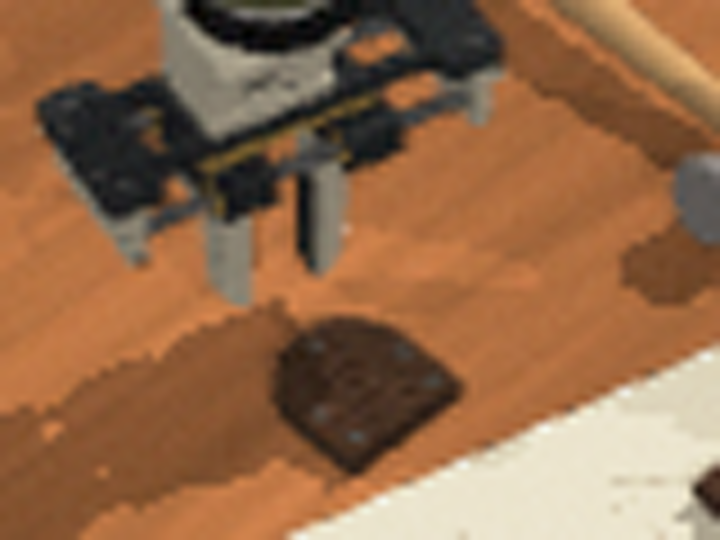

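>>> jog_arm(commands=[[0, 0, -1, 0, 0, 0, 0.32], [0, 0, -2, 0, 0, 0, 0.32], [0, 0, -3, 0, 0, 0, 0.32], [0, 0, -3, 0, 0, 0, 0.32]])

```text
time: 6.95
tool_pos: [0.4362, 0.1557, -0.02]
tcp_rot: [0.701, 0.087, 0.702, -0.089]
ft_force: [-0.2, -0.2, 0.3]
opening: 0.0298
```

>>> jog_arm(commands=[[6, -1.5, 0, 0, 0, 0, 0.32], [12, -3, 0, 0, 0, 0, 0.32], [18, -4.5, 0, 0, 0, 0, 0.32], [24, -6, 0, 0, 0, 0, 0.32], [29, -7.5, 0, 0, 0, 0, 0.32]])

```text
time: 7.58
tool_pos: [0.4657, 0.1481, -0.02]
tcp_rot: [0.701, 0.087, 0.702, -0.089]
ft_force: [-0.5, 0.6, -0.3]
opening: 0.0297
```

>>> jog_arm(commands=[[4, -1, 0, 0, 0, 0, 0.32], [8, -2, 0, 0, 0, 0, 0.32], [10, -2.5, 0, 0, 0, 0, 0.32], [10, -2.5, 0, 0, 0, 0, 0.32]])

```text
time: 8.07
tool_pos: [0.4758, 0.1455, -0.02]
tcp_rot: [0.701, 0.087, 0.702, -0.089]
ft_force: [-0.4, -0.6, -0.7]
opening: 0.0299
```

```bash
python3 look.py a5; python3 - <<'E'
from h import *
s=get_image("scene");cv2.imwrite("pics/z4.png",cv2.resize(s[130:190,230:310],None,fx=9,fy=9,interpolation=cv2.INTER_CUBIC))
E
```

```text
[ 0.4758  0.1455 -0.02  ] [-0.4 -0.6 -0.7] 8.075
```

View pics/z4.png

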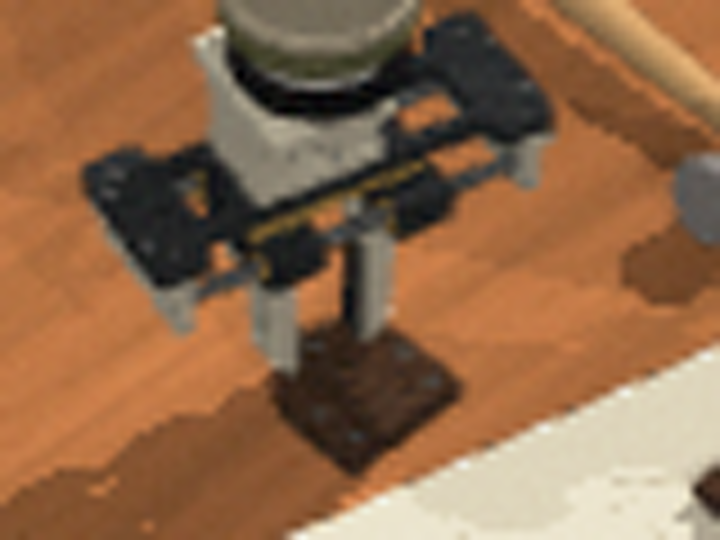

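View pics/a5w.png

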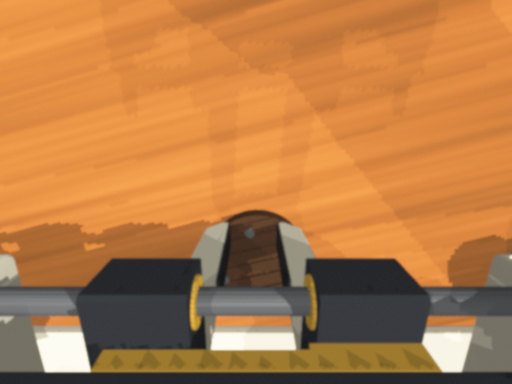

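```bash
python3 - <<'E'
from h import *
c=get_calibration("scene")
for z in(0,.01,.02,.03,.04):print(z,ray(c,[[266.4,169.2]],z)[0,:2].round(4))
print(proj(c,[[.4758,.1455,z] for z in(-.02,0,.01,.02)]).round(1))
t=get_calibration("top");print(proj(t,[[.4758,.1455,.1]]))
s=get_image("scene");hsv=cv2.cvtColor(s,cv2.COLOR_BGR2HSV)
cv2.imwrite("pics/z5.png",cv2.resize(s[150:190,245:300],None,fx=14,fy=14,interpolation=cv2.INTER_LANCZOS4))
E
```

```text
0 [0.4751 0.1519]
0.01 [0.4814 0.1458]
0.02 [0.4877 0.1398]
0.03 [0.494  0.1338]
0.04 [0.5003 0.1277]
[[265.4 173.5]
 [265.4 170.2]
 [265.3 168.5]
 [265.3 166.8]]
[[220.16928242 211.30896834]]
```

View pics/z5.png

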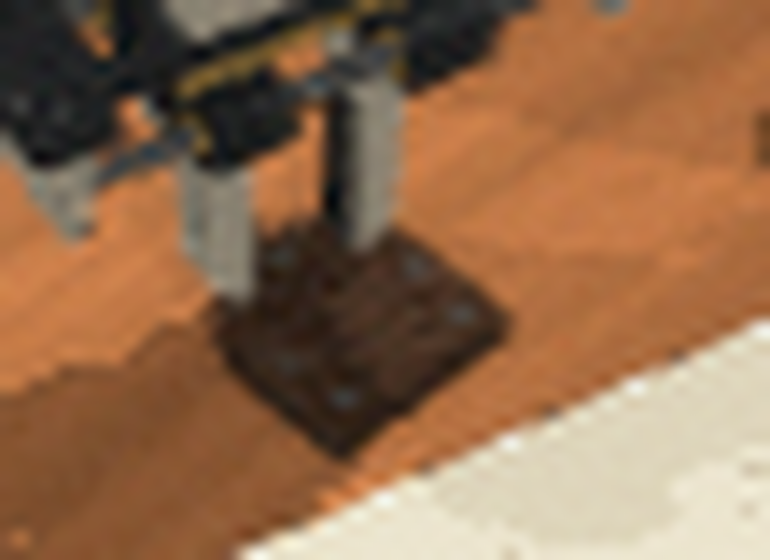

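>>> jog_arm(commands=[[-20, 5, 3, 0, 0, 0, 0.32], [-43, 11, 3, 0, 0, 0, 0.32], [-43, 11, 0, 0, 0, 0, 0.32], [-43, 11, -4, 0, 0, 0, 0.32], [-43, 11, -4, 0, 0, 0, 0.32]])

```text
time: 8.95
tool_pos: [0.4334, 0.1564, -0.0244]
tcp_rot: [0.701, 0.087, 0.702, -0.089]
ft_force: [-0.3, -0.6, 0.3]
opening: 0.0299
```

>>> jog_arm(commands=[[0, 0, -2, 0, 0, 0, 0.32], [0, 0, -4, 0, 0, 0, 0.32], [0, 0, -4, 0, 0, 0, 0.32]])

```text
time: 9.32
tool_pos: [0.4334, 0.1563, -0.0286]
tcp_rot: [0.701, 0.087, 0.702, -0.089]
ft_force: [0.0, 0.1, 0.2]
opening: 0.0297
```

```bash
python3 look.py a6; python3 - <<'E'
from h import *
s=get_image("scene");cv2.imwrite("pics/z6.png",cv2.resize(s[130:190,230:310],None,fx=9,fy=9,interpolation=cv2.INTER_CUBIC))
print(robot.state())
E
```

```text
[ 0.4334  0.1563 -0.0286] [0.  0.1 0.2] 9.325
{'time': 9.525, 'joints': array([-0.47670662,  0.68711148,  0.00859857,  2.34660066, -0.03753247,
        0.11048806,  0.88759918]), 'dq': array([ 0.00034542, -0.00174266, -0.00054857, -0.00033706,  0.00071188,
        0.00042301,  0.00092546]), 'joint_torque': array([ 3.21455766e-02, -6.07429576e+01,  1.88481577e+00, -3.27754699e+00,
       -8.01692149e-04,  8.23551463e-02,  3.70359487e-05]), 'tool_pos': array([ 0.43336853,  0.15644816, -0.02833332]), 'tcp_rot': array([ 0.70109456,  0.08743401,  0.70204337, -0.08920094]), 'ft_force': array([-0.56188753, -0.85680505,  0.24968194]), 'torque': array([ 0.00146765, -0.00098711,  0.03840772]), 'opening': 0.02998984446894125}
```

View pics/z6.png

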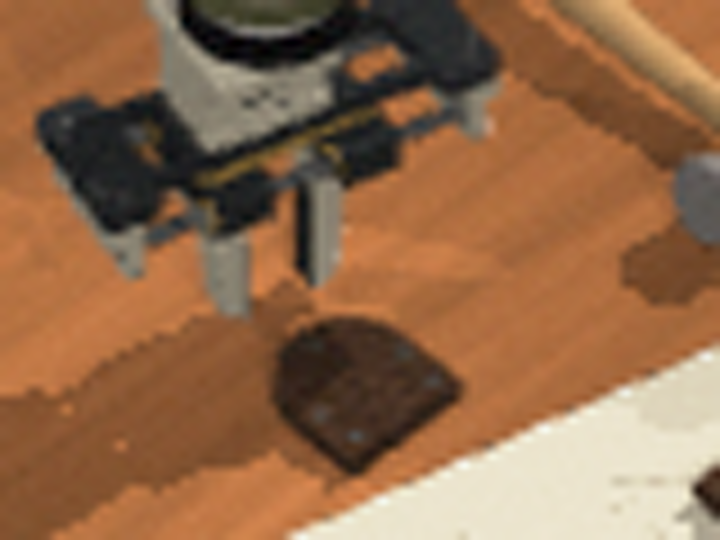

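View pics/a6w.png

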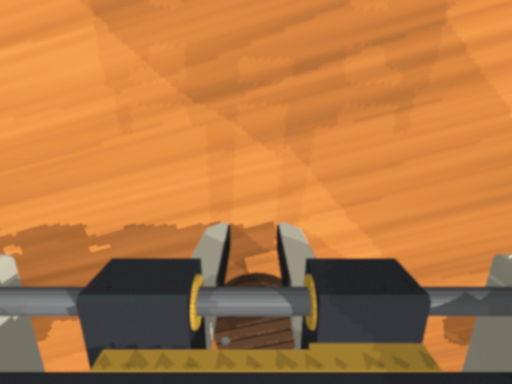

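```bash
python3 - <<'E'
from h import *
from scipy.optimize import least_squares
w=get_calibration("wrist");s=robot.state()["tool_pos"]
obs=[((.4366,.1552,.0525),(255,223)),((.4795,.145,.0041),(256,195)),((.4371,.1563,.0042),(253,247)),((.4758,.1455,-.02),(257,211)),((.4334,.1563,-.0286),(252,275))]
def res(o):
    r=[]
    for p,uv in obs:
        T=w["extrinsics"].copy();T[:3,3]+=np.array(p)-s+o[:3]
        r+=list((proj(dict(camera_matrix=w["camera_matrix"],extrinsics=T),[[.463,.140,.012]])[0]-uv))
    return np.array(r)
f=least_squares(res,np.zeros(3));print(f.x,f.fun.round(1))
print(proj(w,[s,s+[0,0,.02],s+[0,0,.033],s+[.0,0,.04]]).round(1))
E
```

```text
[ 0.00020524 -0.00900522  0.01054007] [-0.   0.2 -1.7 -0.1  0.7  0.2 -2.  -0.1  3.  -0.2]
[[254.6 217.4]
 [254.7 228.4]
 [254.8 236.8]
 [254.8 241.8]]
```

>>> jog_arm(commands=[[5, -1.5, 0, 0, 0, 0, 0.32], [10, -2.5, 0, 0, 0, 0, 0.32], [10, -2.5, -2, 0, 0, 0, 0.32], [10, -2.5, -3, 0, 0, 0, 0.32], [10, -2.5, -3, 0, 0, 0, 0.32]])

```text
time: 10.15
tool_pos: [0.4431, 0.1539, -0.0315]
tcp_rot: [0.701, 0.087, 0.702, -0.089]
ft_force: [0.8, 0.4, 0.4]
opening: 0.0296
```

```bash
python3 -c "
from h import *
print(robot.state()['joints'].round(3),robot.state()['ft_force'].round(1))"
```

```text
[-0.462  0.696  0.008  2.328 -0.029  0.121  0.894] [0.8 0.4 0.4]
```

>>> jog_arm(commands=[[1, 0, -2, 0, 0, 0, 0.32], [2, -0.5, -3, 0, 0, 0, 0.32], [2, -0.5, -3, 0, 0, 0, 0.32]])

```text
time: 10.52
tool_pos: [0.4438, 0.1539, -0.033]
tcp_rot: [0.701, 0.087, 0.703, -0.089]
ft_force: [-6.8, 2.2, 32.9]
opening: 0.0294
```

```bash
python3 look.py a7; python3 - <<'E'
from h import *
s=get_image("scene");cv2.imwrite("pics/z7.png",cv2.resize(s[140:190,235:300],None,fx=11,fy=11,interpolation=cv2.INTER_CUBIC))
print(robot.state()["joints"].round(3))
E
```

```text
[ 0.4438  0.1539 -0.033 ] [-6.8  2.2 32.9] 10.525
[-0.459  0.699  0.005  2.327 -0.026  0.119  0.893]
```

View pics/z7.png

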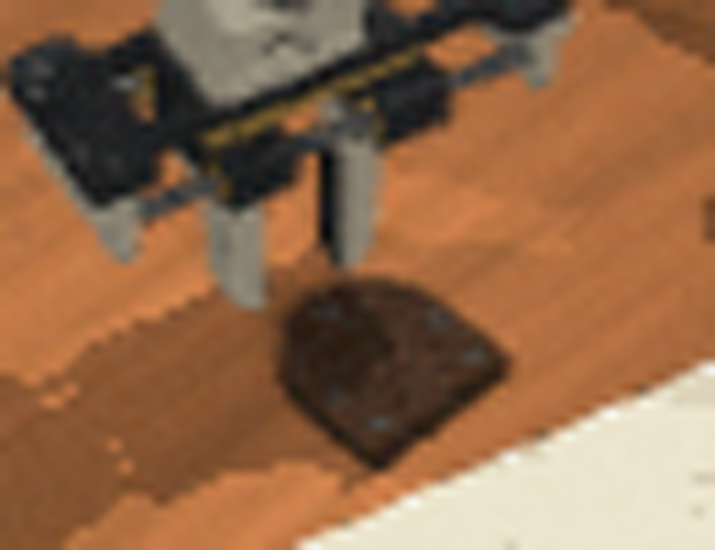

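View pics/a7w.png

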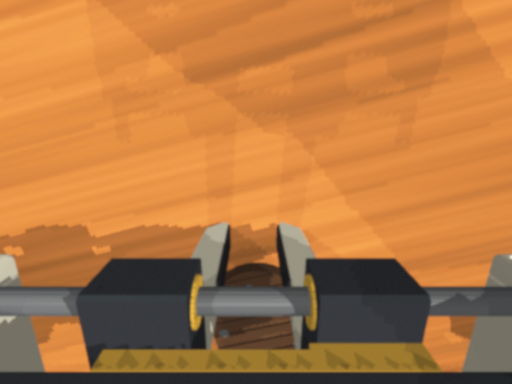

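>>> jog_arm(commands=[[0, 0, 3, 0, 0, 0, 0.32], [4, -1, 4, 0, 0, 0, 0.32], [8, -2, 4, 0, 0, 0, 0.32], [12, -3, 4, 0, 0, 0, 0.32], [12, -3, 4, 0, 0, 0, 0.32]])

```text
time: 11.35
tool_pos: [0.4562, 0.1507, -0.0292]
tcp_rot: [0.701, 0.087, 0.702, -0.089]
ft_force: [0.1, -0.7, 0.7]
opening: 0.0296
```

>>> jog_arm(commands=[[4, -1, 0, 0, 0, 0, 0.32], [8, -2, 0, 0, 0, 0, 0.32], [12, -3, 0, 0, 0, 0, 0.32], [16, -4, 0, 0, 0, 0, 0.32], [16, -4, 0, 0, 0, 0, 0.32]])

```text
time: 11.98
tool_pos: [0.4727, 0.1466, -0.0292]
tcp_rot: [0.701, 0.087, 0.702, -0.089]
ft_force: [0.3, -0.4, 0.7]
opening: 0.0301
```

```bash
sed -i 's/^a=get_image/S=get_image("scene");cv2.imwrite(f"pics\/{n}z.png",cv2.resize(S[140:200,235:310],None,fx=10,fy=10,interpolation=cv2.INTER_CUBIC))\na=get_image/; s/b=get_image("scene")\[/b=S[/' look.py;python3 look.py a8
```

```text
[ 0.4727  0.1466 -0.0292] [ 0.3 -0.4  0.7] 11.975
```

View pics/a8z.png

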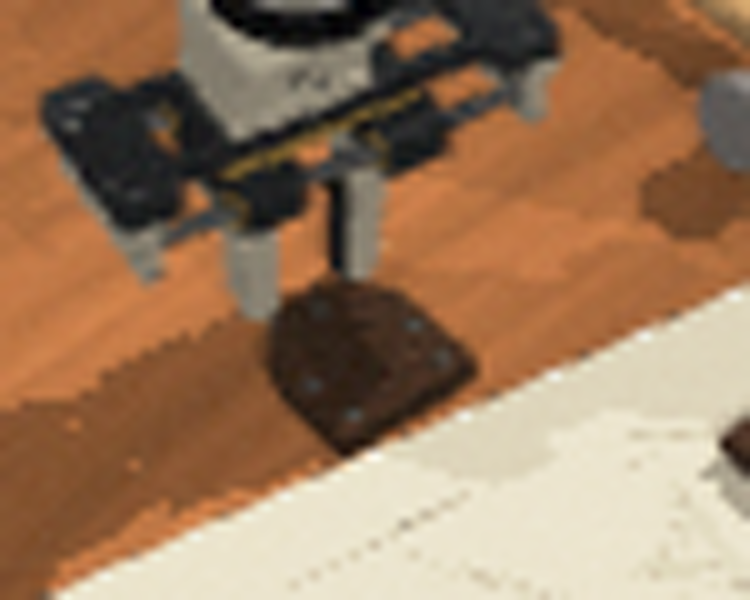

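View pics/a8w.png

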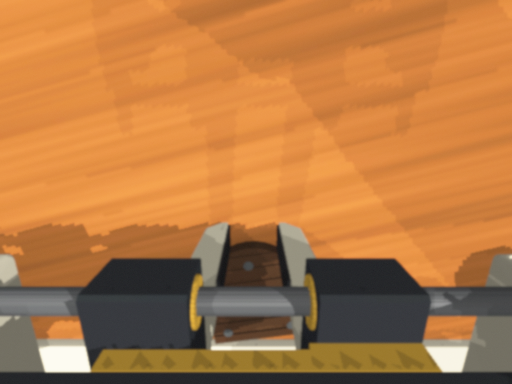

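>>> jog_arm(commands=[[3, -0.8, 0, 0, 0, 0, 0.32], [6, -1.5, 0, 0, 0, 0, 0.32], [8, -2, 0, 0, 0, 0, 0.32], [8, -2, 0, 0, 0, 0, 0.32]])

```text
time: 12.62
tool_pos: [0.4799, 0.1448, -0.0293]
tcp_rot: [0.701, 0.087, 0.703, -0.089]
ft_force: [-1.6, 1.0, 0.5]
opening: 0.0295
```

```bash
python3 look.py a9
```

```text
[ 0.4799  0.1448 -0.0293] [-1.6  1.   0.5] 12.625
```

View pics/a9z.png

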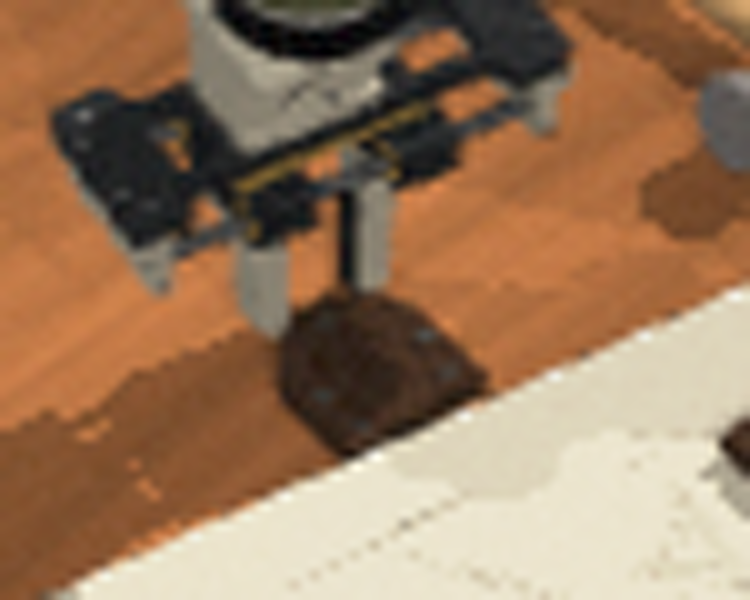

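>>> jog_arm(commands=[[1.5, -0.4, 0, 0, 0, 0, 0.32], [3, -0.8, 0, 0, 0, 0, 0.32], [3, -0.8, 0, 0, 0, 0, 0.32]])

```text
time: 13.15
tool_pos: [0.4804, 0.1444, -0.0294]
tcp_rot: [0.699, 0.086, 0.704, -0.088]
ft_force: [-7.9, 5.3, 3.5]
opening: 0.0301
```

>>> jog_arm(commands=[[2.5, -0.6, 2, 0, 0, 0, 0.32], [2.5, -0.6, 4, 0, 0, 0, 0.32], [2.7, -0.7, 6, 0, 0, 0, 0.32], [3, -0.8, 8, 0, 0, 0, 0.32]])

```text
time: 13.65
tool_pos: [0.481, 0.1443, -0.0216]
tcp_rot: [0.698, 0.085, 0.705, -0.088]
ft_force: [-7.2, 5.6, 0.9]
opening: 0.0295
```

```bash
python3 look.py b1
```

```text
[ 0.481   0.1443 -0.0216] [-7.2  5.6  0.9] 13.65
```

View pics/b1z.png

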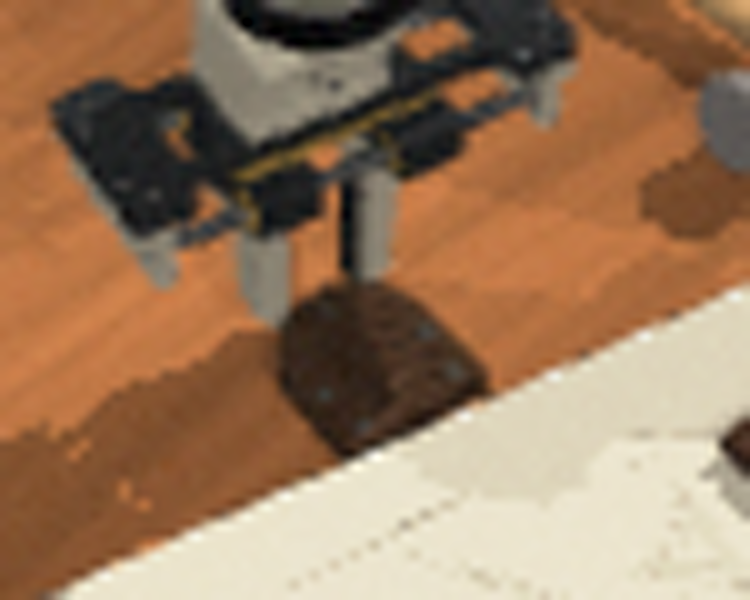

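View pics/b1w.png

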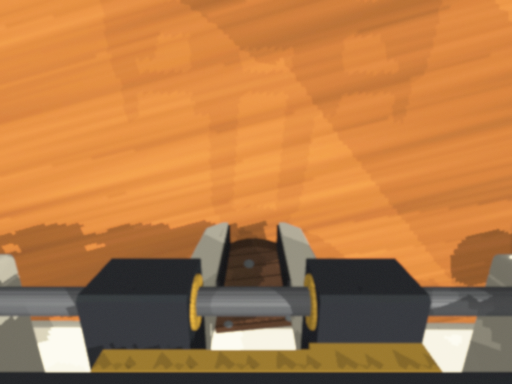

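>>> jog_arm(commands=[[2.7, -0.7, 2.5, 0, 0, 0, 0.32], [3, -0.8, 5, 0, 0, 0, 0.32], [3.5, -0.9, 7.5, 0, 0, 0, 0.32], [4.2, -1, 10, 0, 0, 0, 0.32]])

```text
time: 14.3
tool_pos: [0.4828, 0.1439, -0.0117]
tcp_rot: [0.697, 0.085, 0.707, -0.088]
ft_force: [-7.6, 4.5, 1.2]
opening: 0.0301
```

>>> jog_arm(commands=[[3, -0.8, 2.5, 0, 0, 0, 0.32], [4, -1, 5, 0, 0, 0, 0.32], [5, -1.2, 7.5, 0, 0, 0, 0.32], [6, -1.5, 10, 0, 0, 0, 0.32]])

```text
time: 14.8
tool_pos: [0.486, 0.1431, -0.0019]
tcp_rot: [0.695, 0.084, 0.708, -0.087]
ft_force: [-8.7, 5.1, 3.3]
opening: 0.03
```

```bash
python3 look.py b2
```

```text
[ 0.486   0.1431 -0.0019] [-8.7  5.1  3.3] 14.8
```

View pics/b2z.png

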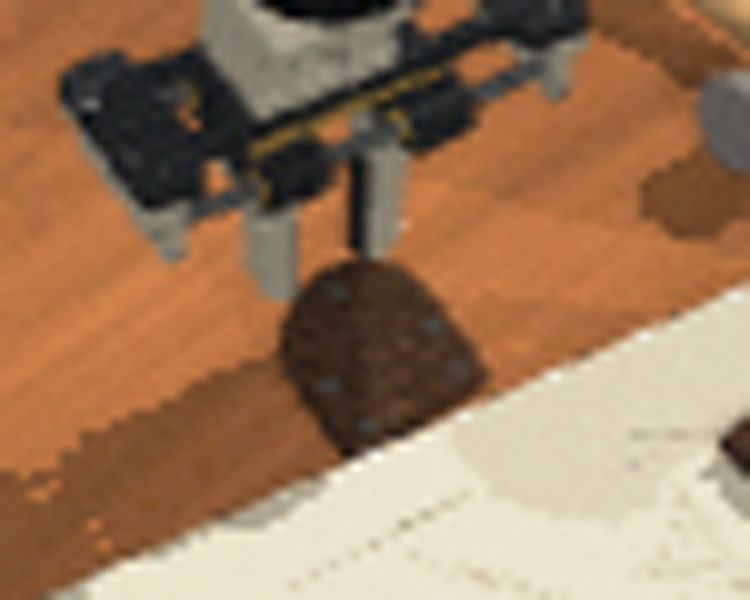

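View pics/b2w.png

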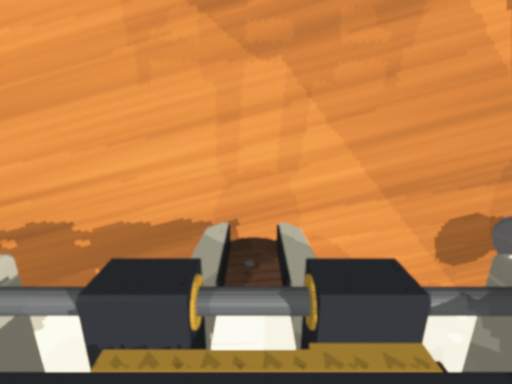

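>>> jog_arm(commands=[[3, -0.8, 2.5, 0, 0, 0, 0.32], [4.2, -1.1, 5, 0, 0, 0, 0.32], [5.5, -1.4, 7.5, 0, 0, 0, 0.32], [7, -1.8, 10, 0, 0, 0, 0.32]])

```text
time: 15.45
tool_pos: [0.491, 0.1419, 0.0082]
tcp_rot: [0.694, 0.083, 0.71, -0.087]
ft_force: [-6.2, 4.3, 3.8]
opening: 0.0296
```

```bash
python3 look.py b3
```

```text
[0.491  0.1419 0.0082] [-6.2  4.3  3.8] 15.45
```

View pics/b3z.png

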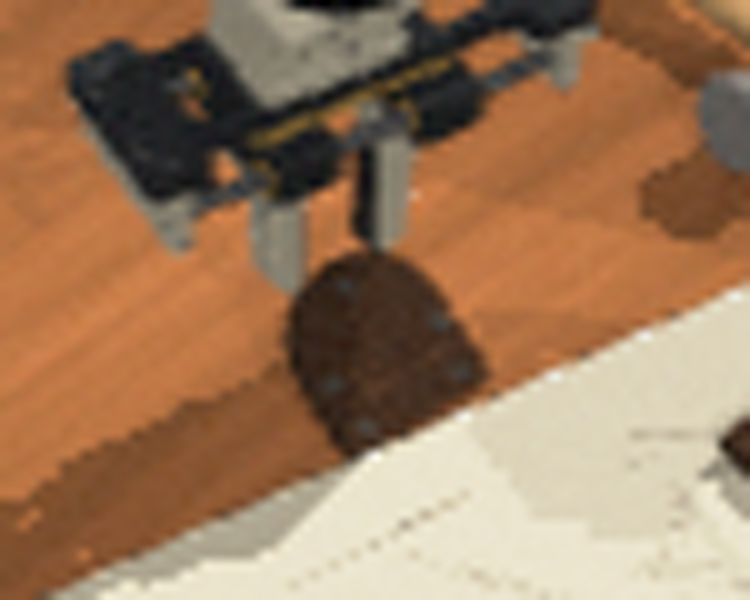

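>>> jog_arm(commands=[[3.5, -0.9, 2.5, 0, 0, 0, 0.32], [5.2, -1.3, 5, 0, 0, 0, 0.32], [7, -1.8, 7.5, 0, 0, 0, 0.32], [9, -2.2, 10, 0, 0, 0, 0.32]])

```text
time: 16.1
tool_pos: [0.4987, 0.1404, 0.0185]
tcp_rot: [0.694, 0.083, 0.71, -0.087]
ft_force: [-6.1, 3.8, 4.6]
opening: 0.0301
```

```bash
python3 look.py b4
```

```text
[0.4987 0.1404 0.0185] [-6.1  3.8  4.6] 16.1
```

View pics/b4z.png

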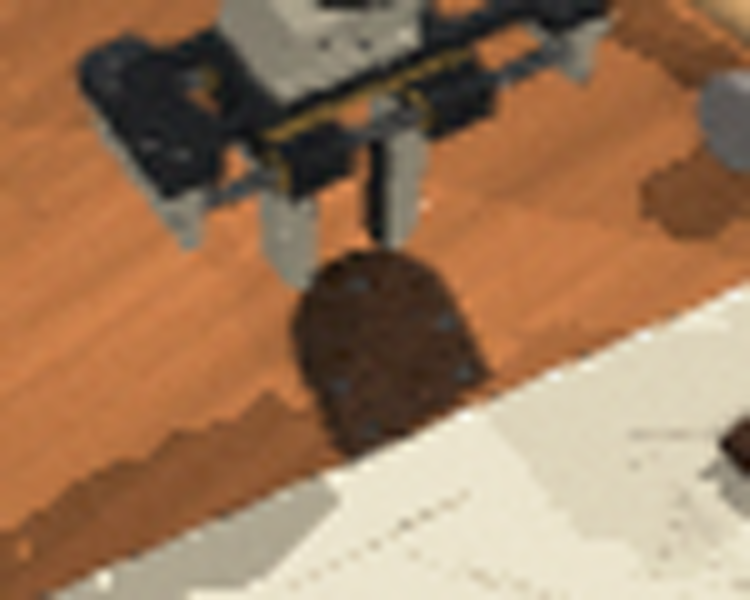

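View pics/b4w.png

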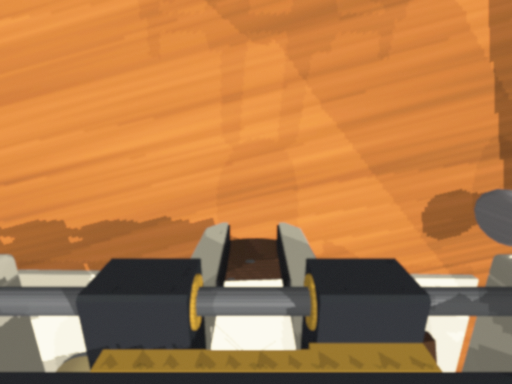

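>>> jog_arm(commands=[[4, -1, 2, 0, 0, 0, 0.32], [6.5, -1.6, 4, 0, 0, 0, 0.32], [9, -2.3, 6, 0, 0, 0, 0.32], [11.5, -2.9, 8, 0, 0, 0, 0.32]])

```text
time: 16.75
tool_pos: [0.5088, 0.1392, 0.0271]
tcp_rot: [0.693, 0.083, 0.711, -0.086]
ft_force: [-7.6, 6.3, 10.7]
opening: 0.0298
```

```bash
python3 look.py b5
```

```text
[0.5088 0.1392 0.0271] [-7.6  6.3 10.7] 16.75
```

View pics/b5z.png

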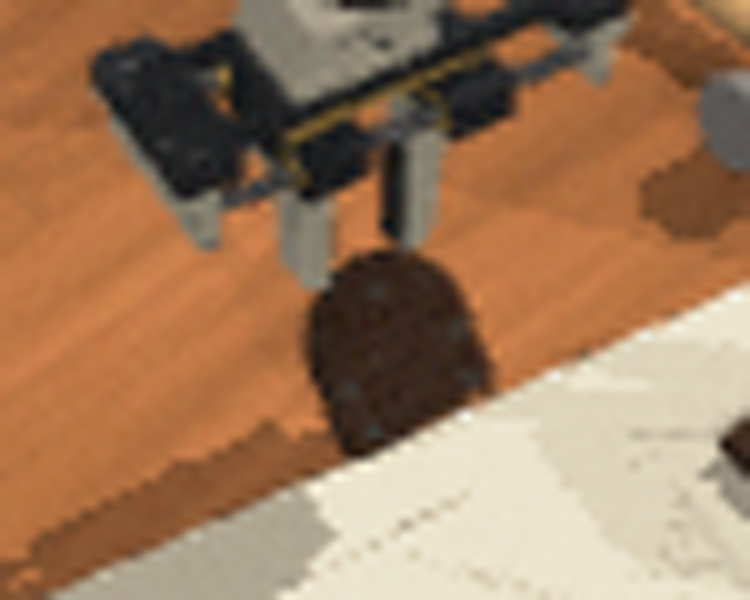

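>>> jog_arm(commands=[[2, -0.5, 3, 0, 0, 0, 0.32], [4, -1, 5, 0, 0, 0, 0.32], [7, -1.8, 7, 0, 0, 0, 0.32], [10, -2.5, 8, 0, 0, 0, 0.32]])

```text
time: 17.4
tool_pos: [0.5196, 0.1364, 0.0353]
tcp_rot: [0.693, 0.083, 0.711, -0.086]
ft_force: [-0.4, 1.0, -0.6]
opening: 0.03
```

```bash
python3 look.py b6
```

```text
[0.5196 0.1364 0.0353] [-0.4  1.  -0.6] 17.4
```

View pics/b6z.png

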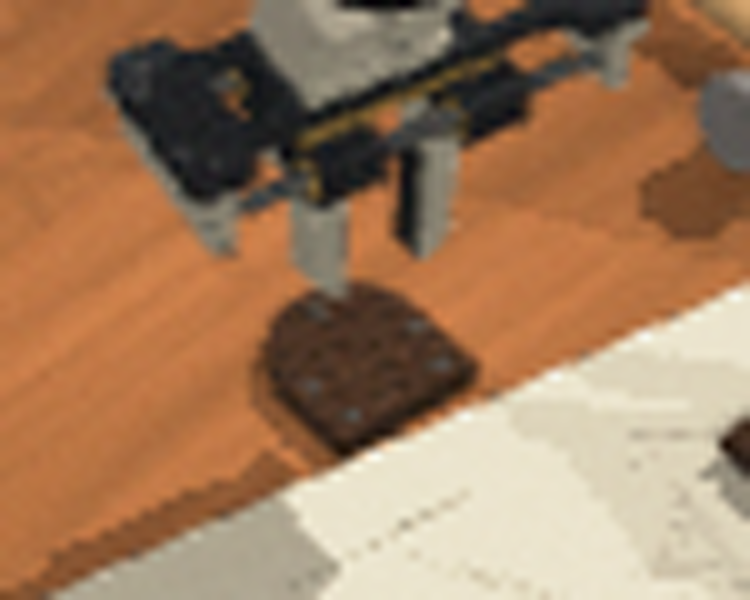

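View pics/b6w.png

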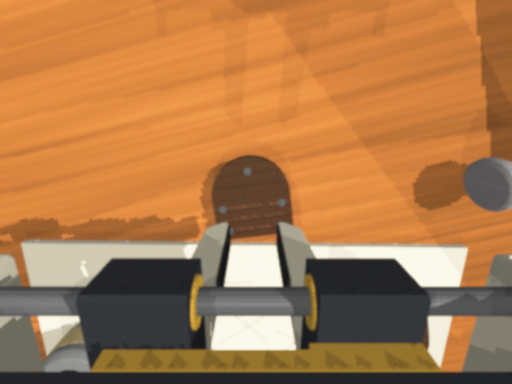

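```bash
cat > rot.py <<'E'
from h import *
from scipy.spatial.transform import Rotation as R
s=robot.state();q=s["tcp_rot"];r=R.from_quat(q[[1,2,3,0]])
a=np.radians(-14.27);ex=np.array([np.cos(a),np.sin(a),0]);ey=np.array([-ex[1],ex[0],0]);x=np.array([0,0,-1])
t=R.from_matrix(np.c_[x,ey,np.cross(x,ey)]);print(np.degrees((t*r.inv()).as_rotvec()).round(1))
p=s["tool_pos"][:2]*1000-[637.3,96.4];print("board xy",p@ex[:2],p@ey[:2],s["tool_pos"],s["joints"].round(3),s["ft_force"].round(1))
E
python3 rot.py
```

```text
[ 0.  -1.4 -0.5]
board xy -124.21068190275898 9.803280093653509 [0.51933827 0.13651769 0.03514366] [-0.347  0.608 -0.015  2.13   0.     0.427  0.972] [-0.9 -0.1  0.4]
```

>>> jog_arm(commands=[[-30, 7.5, 0, 0, -1.4, -0.5, 0.32], [-60, 15, 0, 0, -1.4, -0.5, 0.32], [-68, 17, -20, 0, -1.4, -0.5, 0.32], [-68, 17, -50, 0, -1.4, -0.5, 0.32], [-68, 17, -60, 0, -1.4, -0.5, 0.32]])

```text
time: 18.18
tool_pos: [0.4506, 0.1534, -0.026]
tcp_rot: [0.701, 0.087, 0.702, -0.088]
ft_force: [0.3, 0.1, 0.2]
opening: 0.0299
```

```bash
python3 rot.py;python3 look.py c1
```

```text
[ 0.1 -0.1 -0.1]
board xy -194.9682093703918 9.244815964390064 [ 0.45062632  0.15341759 -0.02603084] [-4.490e-01  6.860e-01  2.000e-03  2.311e+00 -1.000e-02  1.470e-01
  8.860e-01] [0.3 0.1 0.2]
[ 0.4506  0.1534 -0.026 ] [0.3 0.1 0.2] 18.175
```

View pics/c1z.png

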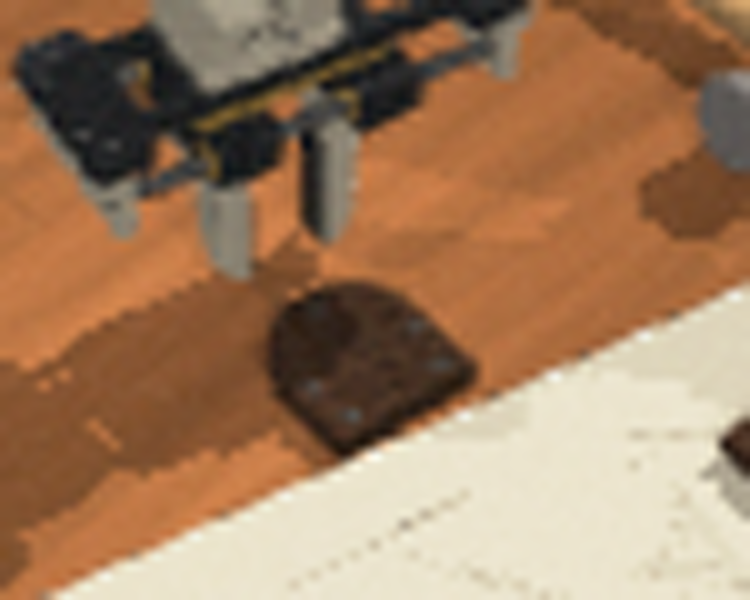

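View pics/c1w.png

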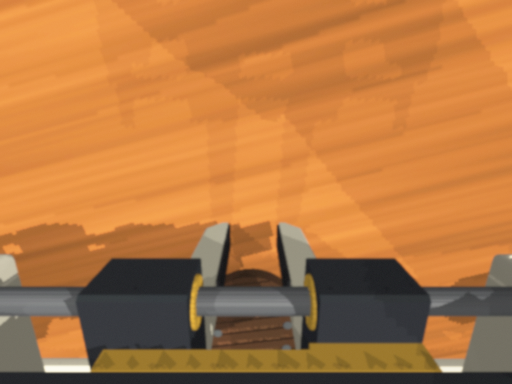

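>>> jog_arm(commands=[[0, 0, -3, 0, 0, 0, 0.32], [0, 0, -5.5, 0, 0, 0, 0.32], [0, 0, -5.5, 0, 0, 0, 0.32]])

```text
time: 18.7
tool_pos: [0.4514, 0.1533, -0.0303]
tcp_rot: [0.701, 0.087, 0.702, -0.088]
ft_force: [0.3, 0.1, -0.9]
opening: 0.0298
```

>>> jog_arm(commands=[[4, -1, -0.3, 0, 0, 0, 0.32], [9, -2.3, -0.3, 0, 0, 0, 0.32], [14, -3.6, -0.3, 0, 0, 0, 0.32], [19, -4.8, -0.3, 0, 0, 0, 0.32], [23, -5.9, -0.3, 0, 0, 0, 0.32]])

```text
time: 19.32
tool_pos: [0.4747, 0.1473, -0.0306]
tcp_rot: [0.701, 0.087, 0.702, -0.088]
ft_force: [-0.1, 0.1, 0.9]
opening: 0.0297
```

```bash
python3 rot.py
```

```text
[ 0.  -0.1 -0. ]
board xy -170.10197946746257 9.213115619717868 [ 0.47471749  0.14725755 -0.03060234] [-0.415  0.702 -0.     2.266  0.003  0.175  0.903] [-0.1  0.1  0.9]
```

>>> jog_arm(commands=[[3, -0.8, -1, 0, 0, 0, 0.32], [6, -1.5, -1, 0, 0, 0, 0.32], [8, -2, -1, 0, 0, 0, 0.32], [9.5, -2.4, -1, 0, 0, 0, 0.32]])

```text
time: 19.82
tool_pos: [0.4798, 0.1452, -0.032]
tcp_rot: [0.699, 0.086, 0.705, -0.088]
ft_force: [-12.6, 5.2, 5.7]
opening: 0.03
```

```bash
python3 rot.py;python3 look.py c2
```

```text
[ 0.1 -0.5 -0.1]
board xy -164.65714723411668 8.480739729672235 [ 0.47981379  0.14520567 -0.03196052] [-0.403  0.707 -0.005  2.25   0.007  0.192  0.911] [-12.6   5.2   5.7]
[ 0.4798  0.1452 -0.032 ] [-12.6   5.2   5.7] 19.825
```

View pics/c2z.png

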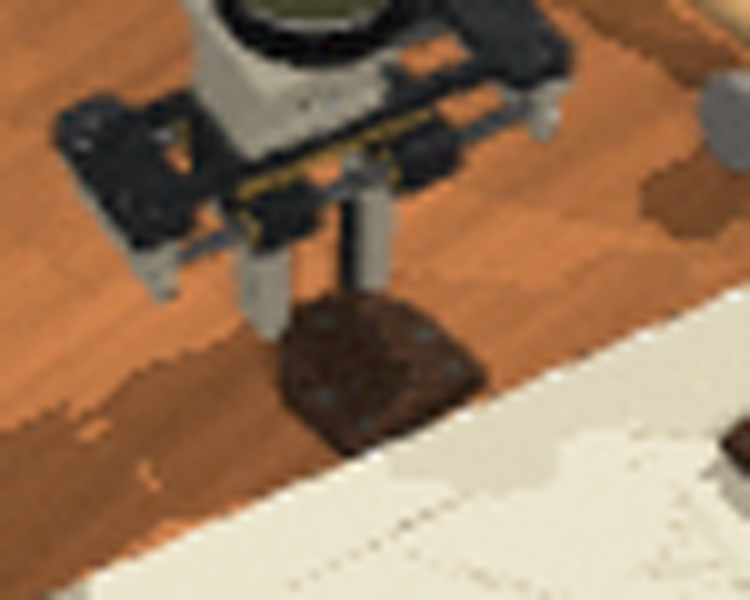

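>>> jog_arm(commands=[[3, -0.8, 3, 0, -0.3, 0, 0.32], [3.2, -0.8, 6, 0, -0.3, 0, 0.32], [3.5, -0.9, 9, 0, -0.3, 0, 0.32], [4, -1, 12, 0, -0.3, 0, 0.32], [4.6, -1.2, 15, 0, -0.3, 0, 0.32]])

```text
time: 20.6
tool_pos: [0.4808, 0.1446, -0.0173]
tcp_rot: [0.699, 0.085, 0.705, -0.087]
ft_force: [-8.5, 5.6, 0.1]
opening: 0.0297
```

>>> jog_arm(commands=[[3.2, -0.8, 3, 0, -0.3, 0, 0.32], [4, -1, 6, 0, -0.3, 0, 0.32], [5, -1.3, 9, 0, -0.3, 0, 0.32], [6.2, -1.6, 12, 0, -0.3, 0, 0.32], [7.6, -1.9, 15, 0, -0.3, 0, 0.32]])

```text
time: 21.22
tool_pos: [0.485, 0.1433, -0.0026]
tcp_rot: [0.699, 0.084, 0.705, -0.087]
ft_force: [-8.5, 4.7, 3.3]
opening: 0.0296
```

```bash
python3 rot.py;python3 look.py c3
```

```text
[ 0.2 -0.5 -0.4]
board xy -159.1755387369358 7.9291636180080864 [ 0.48499031  0.14331994 -0.00257189] [-0.395  0.653 -0.006  2.23   0.01   0.268  0.919] [-8.5  4.7  3.3]
[ 0.485   0.1433 -0.0026] [-8.5  4.7  3.3] 21.225
```

View pics/c3z.png

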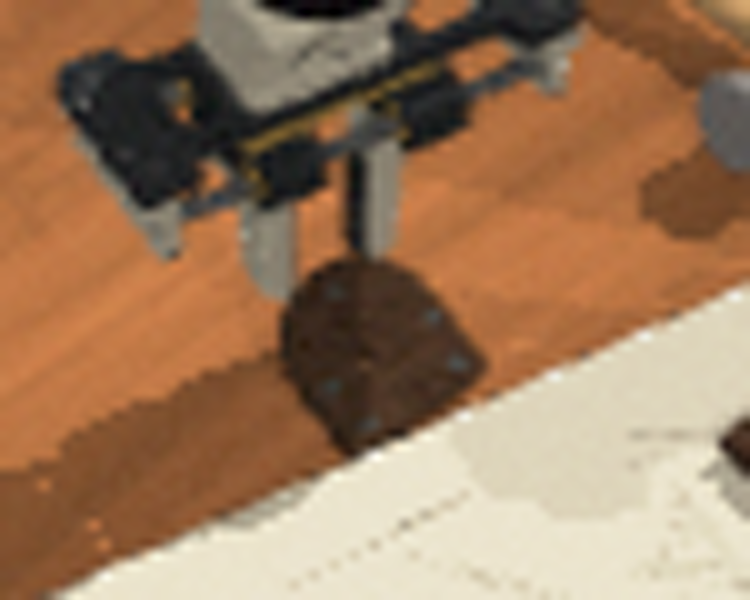

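>>> jog_arm(commands=[[3.5, -0.9, 2.5, 0, -0.3, 0, 0.32], [5, -1.3, 5, 0, -0.3, 0, 0.32], [6.5, -1.6, 7.5, 0, -0.3, 0, 0.32], [8, -2, 10, 0, -0.3, 0, 0.32], [9.5, -2.4, 12, 0, -0.3, 0, 0.32]])

```text
time: 22.0
tool_pos: [0.4913, 0.1418, 0.0094]
tcp_rot: [0.699, 0.084, 0.705, -0.086]
ft_force: [-9.8, 5.9, 5.0]
opening: 0.0299
```

```bash
python3 rot.py;python3 look.py c4
```

```text
[ 0.2 -0.5 -0.5]
board xy -152.6509971107129 7.999598416424983 [0.49133089 0.14177996 0.00939354] [-0.387  0.633 -0.007  2.213  0.012  0.305  0.927] [-9.8  5.9  5. ]
[0.4913 0.1418 0.0094] [-9.8  5.9  5. ] 22.0
```

View pics/c4z.png

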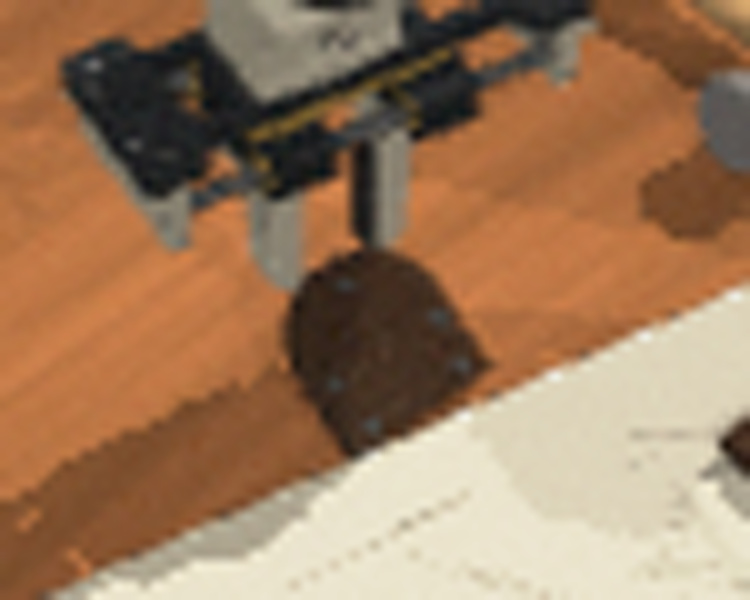

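>>> jog_arm(commands=[[4, -1, 1, 0, -0.3, 0, 0.32], [5.5, -1.4, 2, 0, -0.3, 0, 0.32], [7, -1.8, 3.5, 0, -0.3, 0, 0.32], [8.5, -2.1, 5, 0, -0.3, 0, 0.32]])

```text
time: 22.65
tool_pos: [0.4955, 0.141, 0.0143]
tcp_rot: [0.699, 0.083, 0.705, -0.085]
ft_force: [-11.8, 6.7, 9.6]
opening: 0.0301
```

```bash
python3 rot.py;python3 look.py c5
```

```text
[ 0.2 -0.6 -0.6]
board xy -148.37531532044636 8.26910218352888 [0.49554108 0.14098723 0.01431841] [-0.38   0.627 -0.009  2.201  0.013  0.324  0.933] [-11.8   6.7   9.6]
[0.4955 0.141  0.0143] [-11.8   6.7   9.6] 22.65
```

View pics/c5z.png

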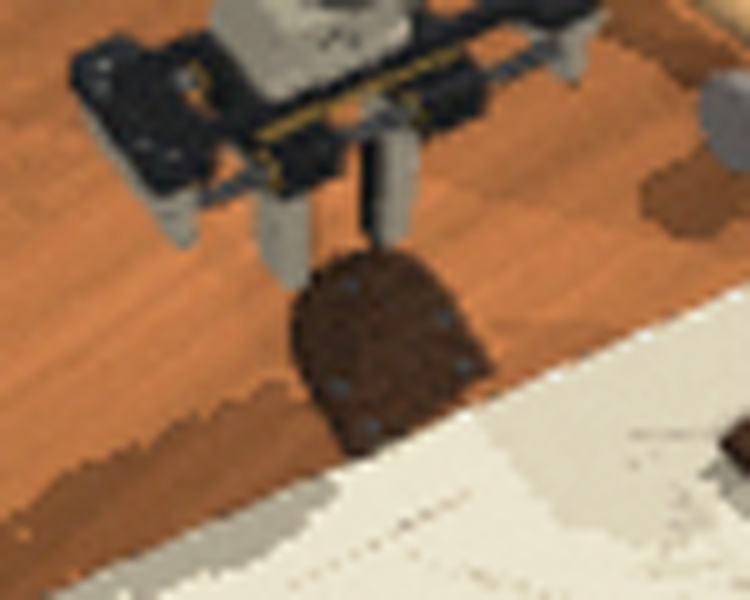

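>>> jog_arm(commands=[[5, -1.2, 0.5, 0, -0.3, 0.3, 0.32], [6.5, -1.6, 1, 0, -0.3, 0.3, 0.32], [8, -2, 2, 0, -0.3, 0.3, 0.32], [9.5, -2.3, 3, 0, -0.3, 0.3, 0.32]])

```text
time: 23.3
tool_pos: [0.4989, 0.1406, 0.0174]
tcp_rot: [0.698, 0.079, 0.707, -0.082]
ft_force: [-18.2, 10.1, 16.3]
opening: 0.0298
```

```bash
python3 rot.py;python3 look.py c6
```

```text
[ 0.1 -0.8 -1.1]
board xy -145.04641428219762 8.726109435660817 [0.49887992 0.14060959 0.01737692] [-0.372  0.624 -0.014  2.189  0.016  0.343  0.942] [-18.2  10.1  16.3]
[0.4989 0.1406 0.0174] [-18.2  10.1  16.3] 23.3
```

View pics/c6z.png

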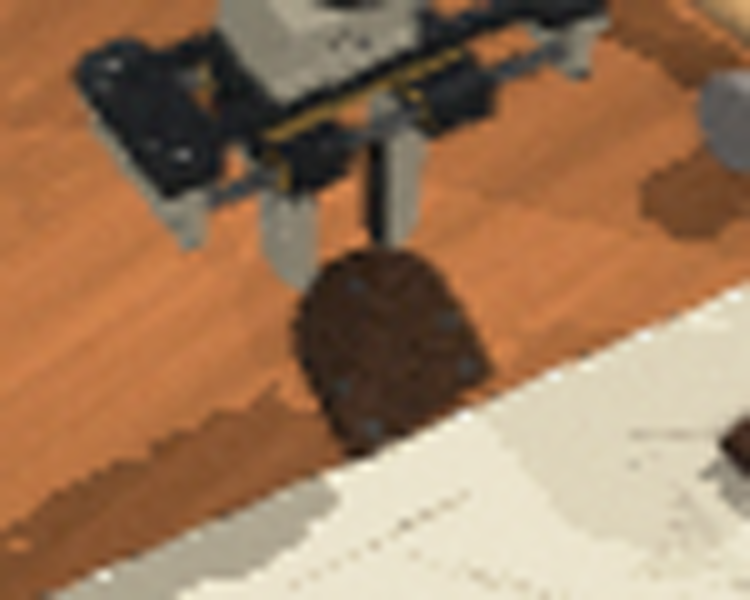

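>>> jog_arm(commands=[[5.5, -1.4, 1.5, 0, -0.4, 0.5, 0.32], [7.5, -1.9, 3.2, 0, -0.4, 0.5, 0.32], [10, -2.5, 5, 0, -0.4, 0.5, 0.32], [12, -3, 6.3, 0, -0.4, 0.5, 0.32]])

```text
time: 23.95
tool_pos: [0.5078, 0.1398, 0.0242]
tcp_rot: [0.699, 0.076, 0.707, -0.078]
ft_force: [-1.9, 2.5, 1.8]
opening: 0.0298
```

```bash
python3 rot.py;python3 look.py c7
```

```text
[ 0.1 -0.6 -1.8]
board xy -136.18332913415813 10.182445003090205 [0.5078285  0.13983631 0.02416217] [-0.362  0.616 -0.018  2.169  0.022  0.366  0.956] [-1.9  2.5  1.8]
[0.5078 0.1398 0.0242] [-1.9  2.5  1.8] 23.95
```

View pics/c7z.png

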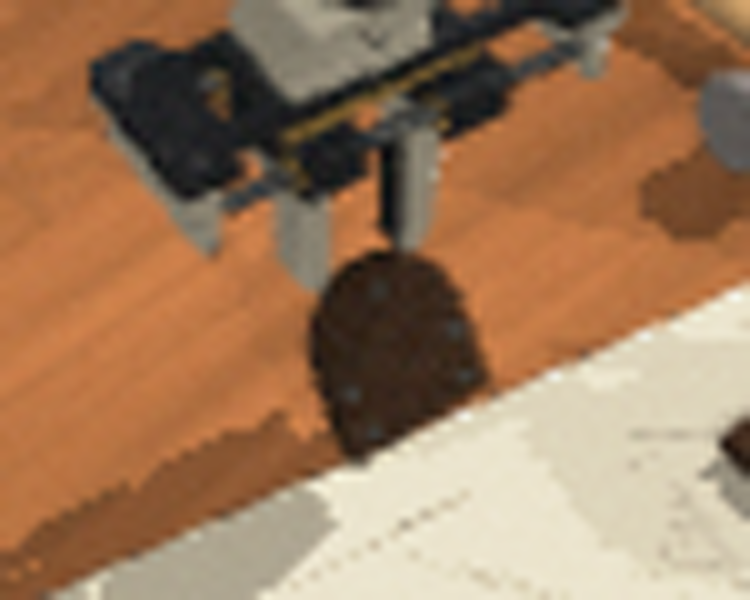

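>>> jog_arm(commands=[[3, -0.8, 0.5, 0, -0.4, 0.5, 0.32], [5, -1.3, 1.5, 0, -0.4, 0.5, 0.32], [7, -1.8, 2.5, 0, -0.4, 0.5, 0.32]])

```text
time: 24.48
tool_pos: [0.5185, 0.1365, 0.0265]
tcp_rot: [0.704, 0.074, 0.703, -0.075]
ft_force: [-0.1, 0.3, -0.1]
opening: 0.03
```

```bash
python3 rot.py;python3 look.py c8
```

```text
[ 0.1  0.1 -2.2]
board xy -124.9920291371135 9.540132014408568 [0.51851617 0.13645526 0.02651464] [-0.355  0.616 -0.015  2.157  0.03   0.368  0.965] [-0.1  0.3 -0.1]
[0.5185 0.1365 0.0265] [-0.1  0.3 -0.1] 24.475
```

View pics/c8z.png

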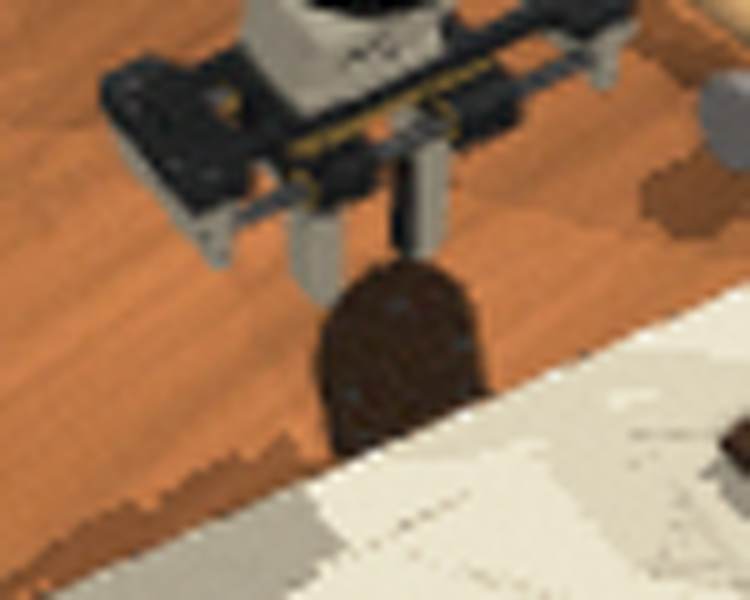

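View pics/c8w.png

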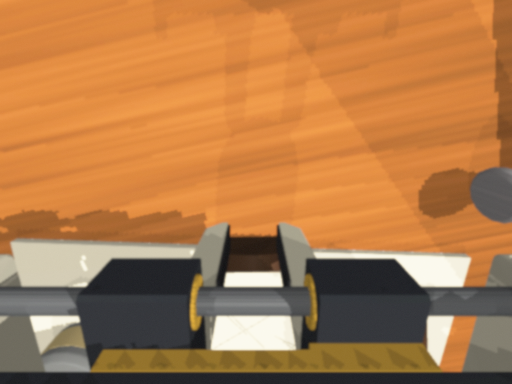

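>>> jog_arm(commands=[[3, -0.8, -0.3, 0, 0, 0.5, 0.32], [6, -1.5, -0.6, 0, 0, 0.5, 0.32], [9, -2.2, -1, 0, 0, 0.5, 0.32]])

```text
time: 25.0
tool_pos: [0.5278, 0.1341, 0.0254]
tcp_rot: [0.704, 0.071, 0.703, -0.072]
ft_force: [0.0, 0.0, -0.4]
opening: 0.0297
```

```bash
python3 rot.py;python3 look.py c9
```

```text
[ 0.1  0.1 -2.7]
board xy -115.46828191767317 9.559321902123608 [0.52775079 0.13412633 0.02540537] [-0.342  0.623 -0.018  2.139  0.035  0.379  0.979] [ 0.   0.  -0.4]
[0.5278 0.1341 0.0254] [ 0.   0.  -0.4] 25.0
```

View pics/c9z.png

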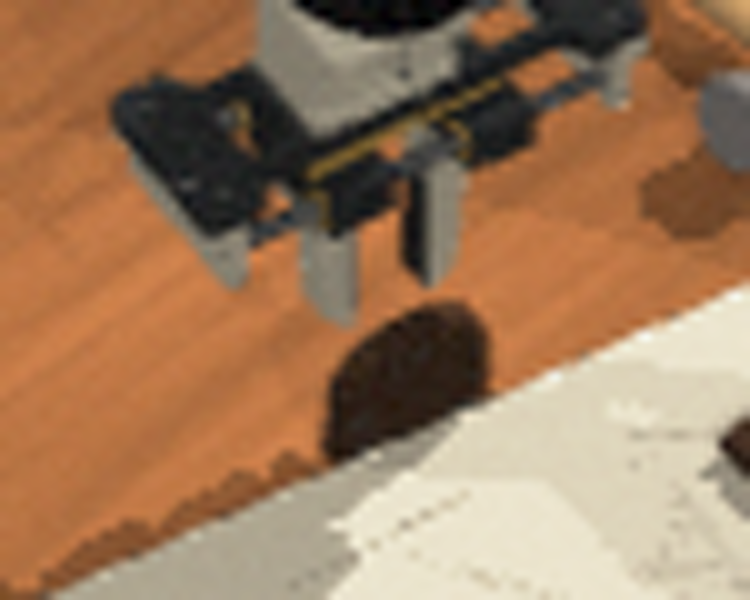

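>>> jog_arm(commands=[[0, 0, 0, 0, 0, 0, 0.32], [0, 0, 0, 0, 0, 0, 0.32]])

```text
time: 25.4
tool_pos: [0.5275, 0.1342, 0.0254]
tcp_rot: [0.704, 0.071, 0.703, -0.072]
ft_force: [-0.6, -0.2, -0.6]
opening: 0.0298
```

```bash
python3 look.py d1
```

```text
[0.5275 0.1342 0.0254] [-0.6 -0.2 -0.6] 25.4
```

View pics/d1z.png

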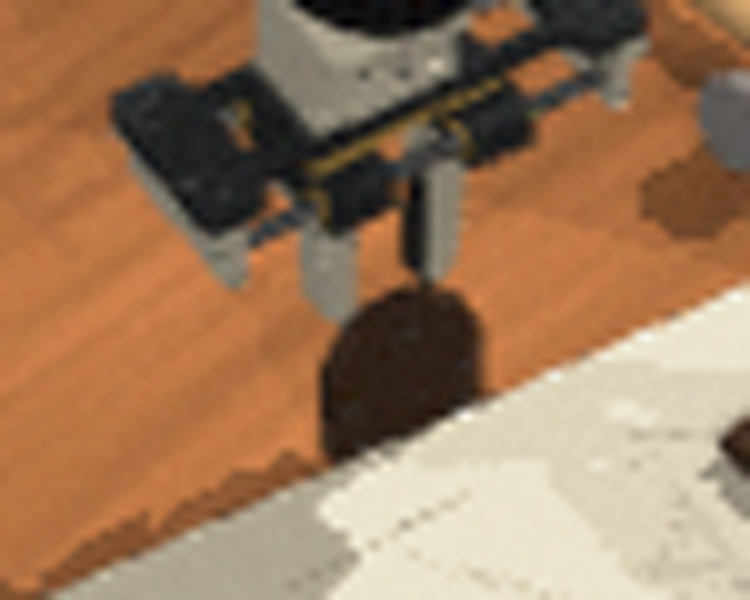

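View pics/d1w.png

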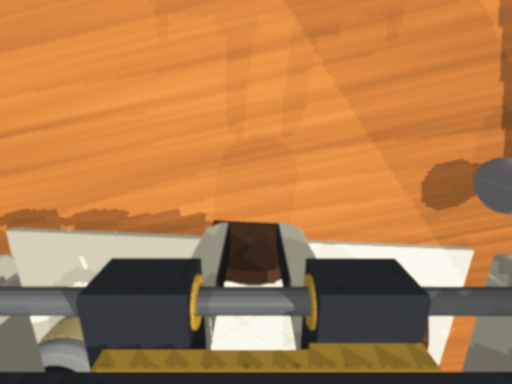

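>>> jog_arm(commands=[[5, -1.2, 0, 0, 0, 0, 0.32], [10, -2.5, 0, 0, 0, 0, 0.32], [15, -3.7, 0, 0, 0, 0, 0.32], [18, -4.5, 0, 0, 0, 0, 0.32]])

```text
time: 26.05
tool_pos: [0.546, 0.1295, 0.0254]
tcp_rot: [0.704, 0.071, 0.703, -0.072]
ft_force: [-0.1, 0.6, -0.6]
opening: 0.0296
```

```bash
python3 look.py d2
```

```text
[0.546  0.1295 0.0254] [-0.1  0.6 -0.6] 26.05
```

View pics/d2z.png

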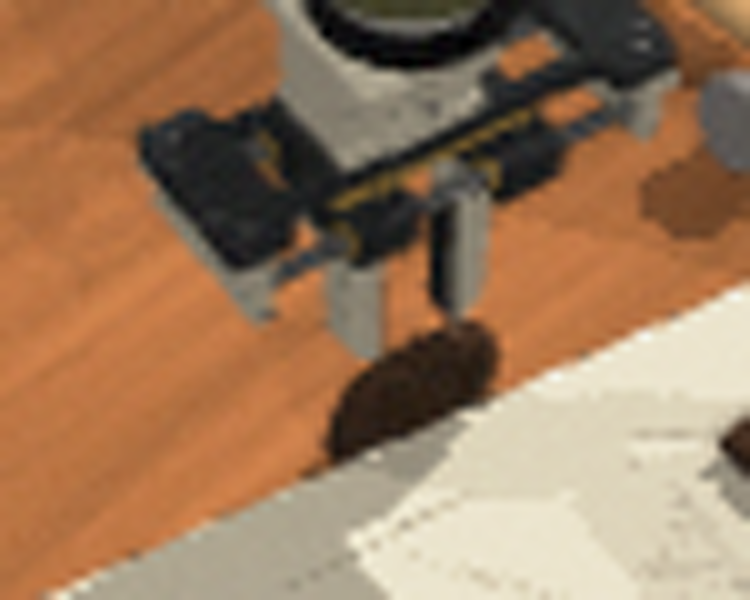

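View pics/d2w.png

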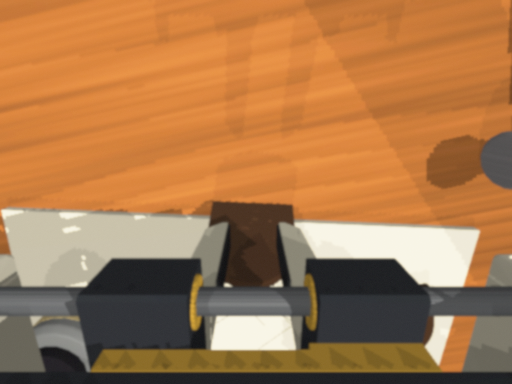

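>>> jog_arm(commands=[[6, -1.5, 0, 0, 0, 0, 0.32], [12, -3, 0, 0, 0, 0, 0.32], [18, -4.5, 0, 0, 0, 0, 0.32], [18, -4.5, 0, 0, 0, 0, 0.32]])

```text
time: 26.7
tool_pos: [0.5643, 0.1249, 0.0253]
tcp_rot: [0.704, 0.071, 0.703, -0.072]
ft_force: [-0.1, 0.1, -0.1]
opening: 0.0299
```

```bash
python3 look.py d3
```

```text
[0.5643 0.1249 0.0253] [-0.1  0.1 -0.1] 26.7
```

View pics/d3z.png

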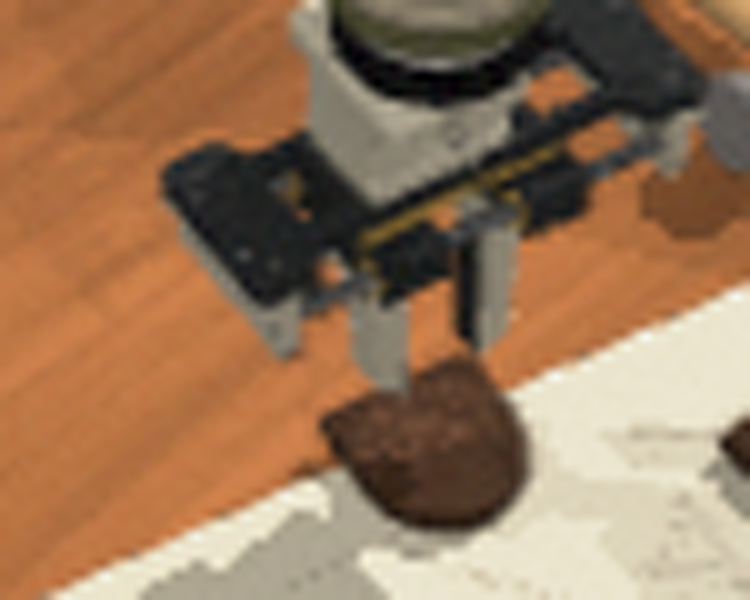

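View pics/d3w.png

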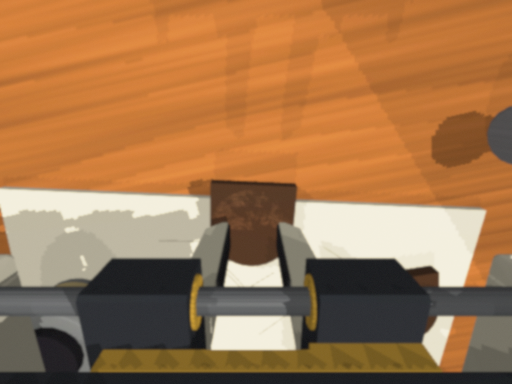

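>>> jog_arm(commands=[[0, 0, 15, 0, 0, 0, 0.32], [-18, 4.5, 20, 0, 0, -1, 0.32], [-36, 9, 20, 0, 0, -2, 0.32], [-53, 13.5, 10, 0, 0, -2.7, 0.32], [-53, 13.5, -10, 0, 0, -2.7, 0.32]])

```text
time: 27.48
tool_pos: [0.5079, 0.1395, 0.0158]
tcp_rot: [0.702, 0.087, 0.701, -0.088]
ft_force: [0.9, 0.1, -0.0]
opening: 0.03
```

```bash
python3 rot.py; python3 look.py d4
```

```text
[0.1 0.  0. ]
board xy -135.98676754854245 9.901433785326903 [0.50794973 0.13951552 0.01580261] [-0.373  0.629 -0.006  2.183  0.016  0.33   0.928] [ 0.9  0.1 -0. ]
[0.5079 0.1395 0.0158] [ 0.9  0.1 -0. ] 27.475
```

View pics/d4z.png

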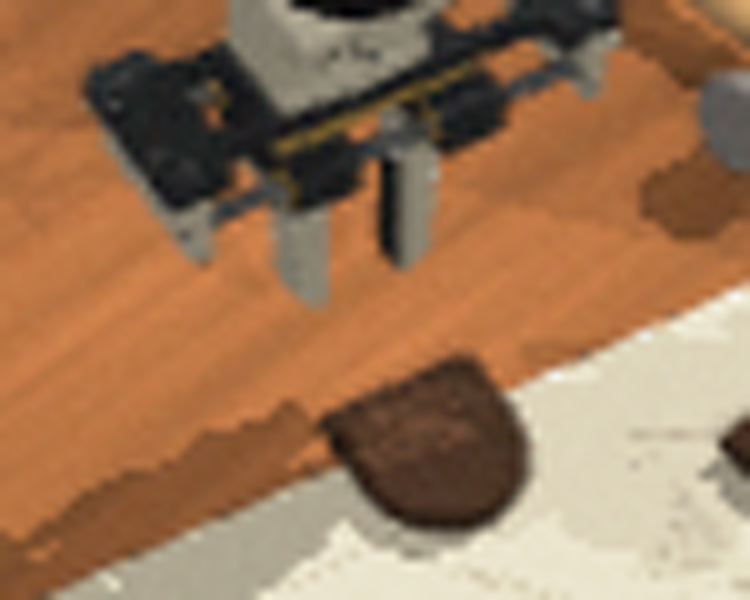

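View pics/d4w.png

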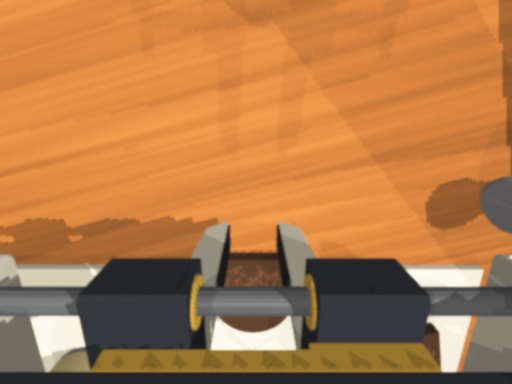

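>>> jog_arm(commands=[[0, 0, -15, 0, 0, 0, 0.32], [0, 0, -30, 0, 0, 0, 0.32], [0, 0, -36, 0, 0, 0, 0.32], [0, 0, -36, 0, 0, 0, 0.32]])

```text
time: 28.12
tool_pos: [0.5083, 0.1386, -0.0218]
tcp_rot: [0.701, 0.087, 0.702, -0.089]
ft_force: [0.5, 0.1, 0.2]
opening: 0.0296
```

>>> jog_arm(commands=[[6, -1.5, 0, 0, 0, 0, 0.32], [12, -3, 0, 0, 0, 0, 0.32], [18, -4.5, 0, 0, 0, 0, 0.32], [24, -6.1, 0, 0, 0, 0, 0.32], [30, -7.6, 0, 0, 0, 0, 0.32]])

```text
time: 28.75
tool_pos: [0.5386, 0.1308, -0.0217]
tcp_rot: [0.701, 0.087, 0.702, -0.089]
ft_force: [-1.1, -0.6, 0.3]
opening: 0.0297
```

```bash
python3 rot.py; python3 look.py d5
```

```text
[ 0.2 -0.1  0. ]
board xy -104.15718051501682 9.000128295017387 [ 0.53857505  0.1307963  -0.02173327] [-0.335  0.711 -0.01   2.131  0.028  0.303  0.951] [-1.1 -0.6  0.3]
[ 0.5386  0.1308 -0.0217] [-1.1 -0.6  0.3] 28.75
```

View pics/d5z.png

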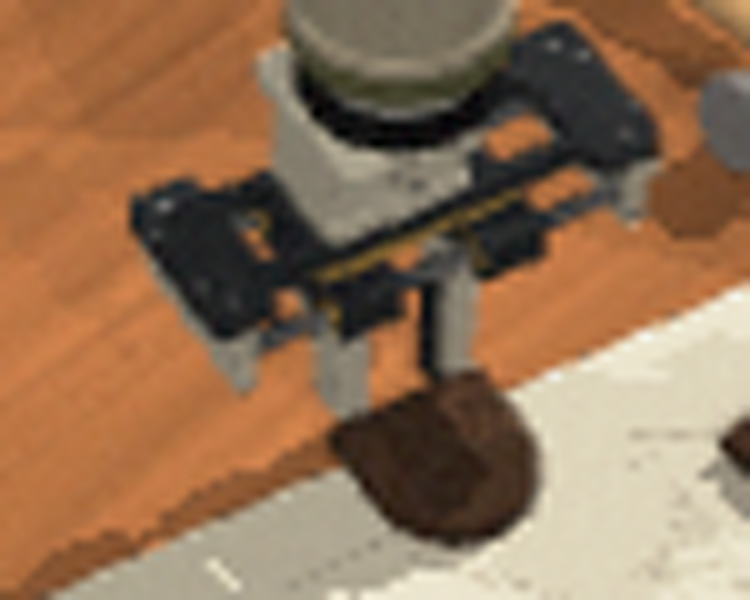

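>>> jog_arm(commands=[[4, -1, 1.5, 0, 0, 0, 0.32], [8, -2, 1.5, 0, 0, 0, 0.32], [13, -3.3, 1.5, 0, 0, 0, 0.32], [18, -4.6, 1.5, 0, 0, 0, 0.32], [23, -5.8, 1.5, 0, 0, 0, 0.32]])

```text
time: 29.52
tool_pos: [0.562, 0.1249, -0.0203]
tcp_rot: [0.701, 0.087, 0.702, -0.089]
ft_force: [-0.1, -0.9, 1.5]
opening: 0.0293
```

>>> jog_arm(commands=[[5, -1.3, 0, 0, 0, 0, 0.32], [10, -2.5, 0, 0, 0, 0, 0.32], [14, -3.6, 0, 0, 0, 0, 0.32], [14, -3.6, 0, 0, 0, 0, 0.32]])

```text
time: 30.02
tool_pos: [0.5765, 0.1212, -0.0203]
tcp_rot: [0.701, 0.087, 0.702, -0.089]
ft_force: [-0.0, -0.1, 0.4]
opening: 0.0298
```

```bash
python3 rot.py; python3 look.py d6
```

```text
[ 0.2 -0.1  0.1]
board xy -65.06302820612643 8.991297497167404 [ 0.57646078  0.12115136 -0.02034959] [-0.294  0.729 -0.016  2.051  0.036  0.364  0.98 ] [-0.  -0.1  0.4]
[ 0.5765  0.1212 -0.0203] [-0.  -0.1  0.4] 30.025
```

View pics/d6z.png

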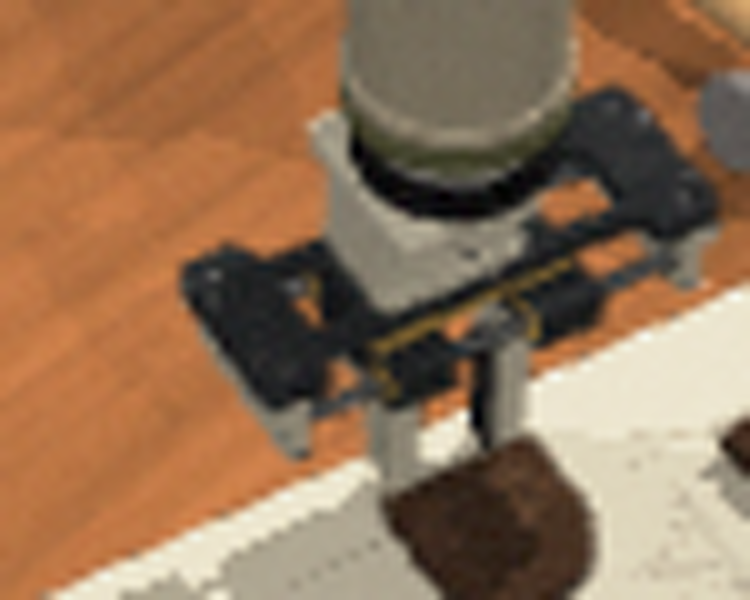

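View pics/d6w.png

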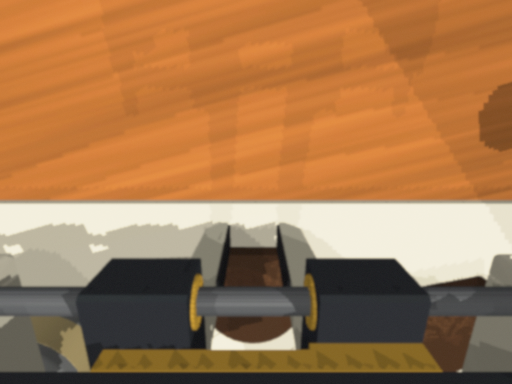

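Heel is fully on the board. Back off along the board, then raise and clear the view.

>>> jog_arm(commands=[[-8, 2, 0, 0, 0, 0, 0.32], [-16, 4, 5, 0, 0, 0, 0.32], [-24, 6, 40, 0, 0, 0, 0.32], [-30, 8, 90, 0, 0, 0, 0.32], [-30, 8, 140, 0, 0, 0, 0.32]])

```text
time: 30.8
tool_pos: [0.5444, 0.1297, 0.1212]
tcp_rot: [0.701, 0.087, 0.703, -0.089]
ft_force: [0.5, 0.1, -0.2]
opening: 0.0299
```

>>> jog_arm(commands=[[-15, 50, 30, 0, 0, 0, 0.32], [-30, 100, 30, 0, 0, 0, 0.32], [-50, 150, 30, 0, 0, 0, 0.32], [-75, 200, 30, 0, 0, 0, 0.32], [-100, 250, 30, 0, 0, 0, 0.32]])

```text
time: 31.42
tool_pos: [0.4427, 0.381, 0.1515]
tcp_rot: [0.701, 0.087, 0.703, -0.089]
ft_force: [0.9, 1.0, -0.1]
opening: 0.0297
```

```bash
cat > fin.py <<'E'
from h import *
C=np.array([637.3,96.4]);a=np.radians(-14.27);M=np.c_[[np.cos(a),np.sin(a)],[-np.sin(a),np.cos(a)]]
for n in("top","scene"):
    im=get_image(n);cv2.imwrite(f"pics/fin_{n}.png",im);c=get_calibration(n);c0=cv2.imread(f"pics/{n}0.png")
    poly=proj(c,np.c_[np.array([[-80,-90],[-80,80],[80,80],[80,-90]])@M.T+C,np.full(4,20)]/1000).astype(int)
    m=np.zeros(im.shape[:2],np.uint8);cv2.fillPoly(m,[poly],255)
    hsv=cv2.cvtColor(im,cv2.COLOR_BGR2HSV);k=((hsv[...,2]<140)&(hsv[...,1]>70)&(m>0)).astype(np.uint8)
    cs,_=cv2.findContours(k,cv2.RETR_EXTERNAL,cv2.CHAIN_APPROX_NONE);b=max(cs,key=cv2.contourArea)
    W=(ray(c,b[:,0],.02)[:,:2]*1000-C)@M;print(n,"board frame mm min/max",W.min(0).round(1),W.max(0).round(1))
    d=cv2.absdiff(im,c0).max(2);cv2.imwrite(f"pics/fin_{n}_d.png",d)
t=cv2.imread("pics/fin_top.png");s=cv2.imread("pics/fin_scene.png")
cv2.imwrite("pics/fin.png",np.hstack([cv2.resize(t[120:260,90:330],(400,233),interpolation=2),cv2.resize(s[100:240,180:420],(400,233),interpolation=2)]))
print(robot.state()["tool_pos"],robot.state()["ft_force"],robot.state()["time"])
E
python3 fin.py
```

```text
top board frame mm min/max [-53.2 -25.8] [13.3 37.4]
scene board frame mm min/max [-55.5 -26.7] [16.5 40. ]
[0.43939549 0.38629022 0.15129305] [ 0.10514736 -0.61231981 -0.92960244] 31.525
```

View pics/fin.png

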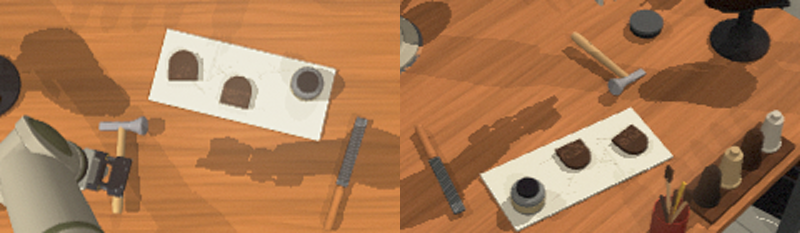

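```bash
python3 -c "
from workcell import job
print(job.sign_off())"
```

```text
the job is handed in; nothing more can be done
None
```

The heel now lies on the board with its plain gluing face up, and the job is handed in at about 31.5 s of the 72 s. I pushed its straight edge against the board, tipped it up with the fingertips until it fell over, then pushed it on. It was never gripped.

**Last checks:**
- **Position:** in the board's frame, the top and scene cameras place the heel at x ≈ −55 to +16 mm and y ≈ −26 to +39 mm. That is well inside the board.
- **Flat and at rest:** it looks flat in the pictures. I took no separate tilt or height measurement, and no second picture to confirm it had stopped moving.
- **Other things:** the mate, cement tin, hammer, rasp and polish tin look to be where they were. I judged this by eye and did not measure it. The tack tin is outside the last cropped picture I viewed; the arm never went near it.
- **Robot:** the fingers are clear of everything, and the wrist force reads about zero.

**What went wrong or disagreed:**
- **Tool height:** the reported tool height was about 32 mm below the real fingertips, so my first two approaches passed over the heel without touching it. I found the true height by touching the bench, which gave about 33 N.
- **First tipping try:** at a tilt of roughly 50° the heel slipped off the fingers and fell back flat, still tread up, beside the board. The second try succeeded.

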